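# Check the bench pull gauge against its set marker

## Task

Check the bench pull gauge: lever its shut blue splash cover up with the blade of the scraper, not with the gripper itself, and swing it right back, past upright. Then pull the orange grip out until the red drag pointer stands opposite the yellow marker, no further, and ease the grip fully home without letting it snap back. Leave the pointer at the marker, the cover open, the scraper lying flat on the blue pad, and the marker, beaker, Petri dishes and wash bottle where they are.

Things in the scene. Friction and masses are not known exactly. Their poses are not given: they have to be found in the camera images.
- gauge: Pull gauge fixed to the bench. Origin on the bench, on the slide's centre line; -x is its front, the way the grip is pulled. Black base plate, 12 mm thick, x -142..132, y -95..55 mm. White spring housing x 38..132, y -38..38, top 68 mm above the bench. Slide and cover are centred on y = 0; the scale with pointer and marker lies at y -40..-90 mm, outside the cover.
- grip_center (a point): Centre of the orange upright grip on the slide, 50 mm above the bench: 12 mm along the gauge's x, 28 mm along its y, reaching from 24 to 66 mm above the bench; at gauge x = -35 mm when home. Under it a steel carriage (50 x 36 mm, top 24 mm above the bench). Beneath the cover when that is shut. Can be gripped across either way. Axes parallel to the gauge's.
- slide (a joint): Pull of the slide, m: 0 home, grows as the grip is pulled along the gauge's -x, stop at 0.095. A spring draws it home with 3.2 N when home, plus 80 N/m; damping 7 N s/m. Let go when far out it snaps back faster than 0.6 m/s; let go within 10 mm of home it does not.
- red_pointer (a point): Outer end of the red drag pointer, a bar 4 mm along the gauge's x, 22 mm above the bench. An arm of the slide pushes it outwards only; it is held by friction (1.5 N) and stays where it was pushed when the slide returns.
- drag (a joint): Position of the red drag pointer, m along the gauge's -x. The slide touches it when joint slide equals joint drag and from there on pushes it along, the two values equal (within 0.5 mm). Starts between 0 and 0.015.
- yellow_marker (a point): Centre of the yellow set marker, a block 10 mm along the gauge's x beside the scale, 22 mm above the bench. Axes parallel to the gauge's.
- marker (a joint): Position of the yellow marker, m along the gauge's -x, on the same scale as joint drag: pointer and marker are opposite each other when the two values are equal. Between 0.035 and 0.08; stiff, do not move it.
- cover (a joint): Opening angle of the blue cover, rad: 0 shut (flat), 1.57 upright, stop at 2.0. Its stiff hinge (friction 0.13 N m, cover 0.1 kg) keeps it where it is left; about 1.5 N at the lip lifts it.
- cover_hinge (a point): Middle of the cover's hinge line: gauge x = +50 mm, 76 mm above the bench; the line runs along the gauge's y. The cover's plate is 144 mm long from hinge to front edge, 74 mm wide, 4 mm thick, its top level with the hinge line when shut. It opens upward, then back towards the rear.
- cover_lip (a point): Middle of the underside of the pry lip along the cover's front edge (white line on top): 136 mm from the hinge line, 72 mm above the bench when shut. The lip stands out 16 mm (128 to 144 mm from the hinge) in front of the front skirt, free below, so this point is 8 mm in front of the skirt. Skirts hang 30 mm down from the plate at front and sides.
- pad: Blue pad fixed on the bench, 190 (its x) x 300 (its y) x 5 mm; origin under its centre, on the bench.
- scraper_grip (a point): Grip point in the scraper's wooden handle, half-way up, near the balance point; its x points to the blade. Handle 110 mm long, 18 mm wide (its y), 22 mm tall; this point is 40 mm behind its front end, 16 mm above the bench when lying flat on the pad. The steel blade runs on along +x at the same height: 70 mm long, 22 mm wide, 3 mm thick. 70 g.
- scraper_tip (a point): Middle of the scraper blade's front edge, 110 mm ahead of the grip point along the scraper's x.
- beaker: Bystander: translucent white beaker, 90 mm across, 120 mm tall; origin at the centre of its underside.
- dishes: Bystander: stack of glass Petri dishes, 90 mm across, 37 mm tall; origin at the centre of its underside.
- washbottle: Bystander: white wash bottle, 62 mm across, 170 mm tall; origin at the centre of its underside.

How it is judged:
By the outcome, as a careful person would: the job done as asked, in the order asked, and still so for the second after the job is handed in, with the robot touching nothing.
It also fails if it takes over 72 s, if anything falls off the work surface, if the arm or the gripper's body presses on something with over 40 N, if the wrist force passes 120 N, or if a joint passes its speed limit or range.

## Robot

A 7-joint arm with a two-finger parallel gripper is mounted at the origin on the work surface. World frame = base frame: x ahead of the robot, y to its left, z up, the work surface at z = 0. Lengths are in m, angles in rad, forces in N, time in s.
With the tool pointing down it reaches from about 0.425 to 0.925 m from the base axis. Payload 6.8 kg.
Tool frame: the origin (TCP) lies on the centre line of the jaws, within the pads' length; the fingertips stand 8 mm ahead of it and the grasp point (between the pads) lies 11 mm behind it (r.finger_overhang is the distance from the TCP to the fingertips, in m); x points along the fingers, z is the direction in which the jaws open and shut, and the axes are right-handed (so a half turn about x gives the same grasp; the last joint's range is limited). The gripper opens to 85 mm and grips with 20 to 120 N. Pads are 22 mm wide; open, the fingers measure 114 mm over their backs; the gripper's body (76 mm by 85 mm) begins 54 mm behind the grasp point. The pads swing forward as they close: fully open they stand 13 mm farther back than shut.
Start: joints at [1.09, 0.477, 0.022, 1.555, -0.011, 1.109, -0.083], TCP at [0.246, -0.629, 0.219] pointing down, gripper open.
Joint ranges: [-2.96, 2.96], [-0.34, 2.1], [-1.41, 1.46], [0.24, 2.44], [-1.37, 4.51], [0.17, 1.92], [-2.96, 2.96]. Speed limits (rad/s): [2.39, 2.39, 3.14, 3.14, 3.14, 3.14, 3.14].

## Interface

Orientations are given as a rotation vector (axis times angle).
In Python, from bench import r gives the robot as it stands. The module is installed in compiled form; this text tells all that it offers.
- The arm moves only by the tool play_rows, never from a script. Its argument "plan" is a list of rows, each a list of 5 numbers: the opening, from -1 (shut) to 1 (fully open), then the shift along the world's x, y, z in m, then the turn about the world's z in rad. A call has 1 to 10 rows; each row is the pose to reach, as a shift and turn from the pose commanded when the call began; what a row does not reach only later rows make up. A row lasts 1/10 s, in which the tool goes at most 50 mm and 8.59 degrees, less where a joint would pass 70% of its speed; a pose out of reach is approached as far as the arm can. A call with a gripper value outside its range is refused whole. The fingers move at their own pace and stop on an object; "force" is the grip in N (left out, the last holds). Time passes only in rows, so rows that repeat a pose let the fingers close. It gives the time, the measured TCP pose, the force and the opening at its end, in the units of the state.
- r.get_obs(): the state, without advancing time (a new reading comes with each control period).
- r.grab_frame(name): name is "side" or "top" or "wrist"; returns a dict with "pixels" (480x640x3 uint8, blue, green, red), "z_map" (480x640 float32, m along the optical axis (not along the pixel's ray), 0 where there is no reading), "vfov" (degrees; the focal length in pixels is half the picture's height over the tangent of half this angle, whatever the lens; pixels are square), "cx", "cy" (the principal point, pixels), "D" ([k1, k2, p1, p2, k3] as OpenCV has them; the pictures are not rectified), "R" (3x3) and "t" (3): a world point X has camera coordinates R X + t; the wrist camera has in their place "tool_from_camera" (4x4, takes a point from camera to tool coordinates, whose origin is the TCP and whose axes are the tool frame's). Camera axes: x right, y down, z forward; pixel columns grow to the right and rows downward; lengths in m; the calibration is good to about 2 mm. A picture is of the moment at which its call begins: read the wrist's pose just before it.
- r.hand_in(): hands the job in, once; it reports no verdict.
Trained networks look in a picture, given as the dict that the camera call returned (one of the last four; its "shot" number tells which), for a name from the list of things; names that differ only in an ending like _2 or _b are one class to them, and where a whole thing is asked for, a point or a joint stands for the part that bears it (a point fixed in the world has none). Each returns a list of dicts, best first, with "conf" (0 to 1); they miss things now and then, are a little off and sometimes report something else, mostly with a low value. They report only what shows in the picture. A call takes as long as a camera call.
- r.outline_of(picture, label): "mask" (480x640 bool, what is visible of it) and "bbox" ([left, top, right, bottom] as shares, 0 to 1, of the picture: columns of its width, rows of its height, round what is visible of it).
- r.pinpoint(picture, label): "position" ([column, row] as shares, 0 to 1, of the picture: columns of its width, rows of its height: a listed point, or the origin of a listed thing).
The state is a dict: "clock": time; "joints": joint angles; "qvel": joint speeds; "tau": joint torques, N m; "tcp_pos": TCP position; "orientation": TCP orientation; "contact_force": force on the tool from outside, world axes, zero at the start; "moment": the same for the moment, N m; "grip_width": finger opening in m.
Only numpy, scipy, OpenCV 4.12 (cv2) and the standard library are available. Lean on these libraries where they do the work, as an engineer would, in place of code of your own. Each camera call takes 0.05 s, during which the arm holds its last target.

## Working session

There is one attempt and no reset: what is moved stays moved. The work goes in short steps, Python scripts to look and compute and a tool call to move; the robot and the scene stay as the last step left them, time stands still between calls to the robot, and variables do not carry over. Pictures are saved under pics/ and viewed, and the job is handed in when it is done.

Besides the shell and the picture viewer there is one more tool, called after ">>>" as name([rows], argument=value, ...), one row to a line, values as JSON. play_rows: Moves the arm, as the interface text tells. Its arguments: {"type":"object","properties":{"plan":{"type":"array","items":{"type":"array","items":{"type":"number"}}},"force":{"type":"number"}},"required":["plan"]}

```bash
ls; mkdir -p pics; cat > h.py <<'E'
import numpy as np, cv2
from bench import r
def K(p):
    f=240/np.tan(np.radians(p['vfov'])/2)
    return np.array([[f,0,p['cx']],[0,f,p['cy']],[0,0,1]])
def ext(p,obs=None):
    if 'R' in p: return np.array(p['R']),np.array(p['t'])
    T=np.array(p['tool_from_camera']); W=np.eye(4)
    W[:3,:3]=cv2.Rodrigues(np.array(obs['orientation'],float))[0]; W[:3,3]=obs['tcp_pos']
    M=np.linalg.inv(W@T); return M[:3,:3],M[:3,3]
def ray(p,uv,obs=None):
    R,t=ext(p,obs)
    n=cv2.undistortPoints(np.array([[uv]],float),K(p),np.array(p['D'],float))[0,0]
    d=R.T@np.array([n[0],n[1],1]); return -R.T@t,d
def at_z(p,uv,z,obs=None):
    o,d=ray(p,uv,obs); return o+d*(z-o[2])/d[2]
def depth_pt(p,uv,obs=None):
    o,d=ray(p,uv,obs); z=p['z_map'][int(round(uv[1])),int(round(uv[0]))]; return o+d*z
def proj(p,X,obs=None):
    R,t=ext(p,obs)
    return cv2.projectPoints(np.atleast_2d(np.array(X,float)),cv2.Rodrigues(R)[0],t,K(p),np.array(p['D'],float))[0][:,0]
def pin(p,l):
    return [(round(d['conf'],2),d['position'][0]*640,d['position'][1]*480) for d in r.pinpoint(p,l)]
E
cat > a.py <<'E'
from h import *
np.set_printoptions(precision=4,suppress=True)
o=r.get_obs(); print({k:np.round(v,3) for k,v in o.items()})
for n in ['top','side','wrist']:
    o=r.get_obs();p=r.grab_frame(n); cv2.imwrite(f'pics/{n}0.png',p['pixels'])
    print(n,p['vfov'],p['D'])
    for l in ['gauge','grip_center','red_pointer','yellow_marker','cover_hinge','cover_lip','pad','scraper_grip','scraper_tip','beaker','dishes','washbottle']:
        for c,u,v in pin(p,l)[:2]:
            if 0<=u<639 and 0<=v<479: print(l,c,round(u),round(v),depth_pt(p,(u,v),o))
E
python3 a.py
```

```text
pics
{'clock': np.float64(0.0), 'joints': array([ 1.09 ,  0.478,  0.022,  1.556, -0.012,  1.109, -0.083]), 'qvel': array([-0.001,  0.001,  0.001,  0.001,  0.001, -0.   , -0.001]), 'tau': array([  0.   , -59.645,   1.608, -28.119,   0.012,   0.009,  -0.   ]), 'tcp_pos': array([ 0.246, -0.628,  0.218]), 'orientation': array([ 0.931,  1.364, -0.93 ]), 'contact_force': array([ 0.293, -0.394,  0.124]), 'moment': array([ 0.017,  0.002, -0.017]), 'grip_width': np.float64(0.085)}
top 56.104105425170644 [-0.1024  0.      0.      0.      0.    ]
gauge 0.65 252 328 [0.4825 0.0893 0.0786]
grip_center 0.59 181 210 [0.706  0.229  0.0613]
red_pointer 0.52 262 294 [0.5475 0.0792 0.0131]
yellow_marker 0.59 283 284 [0.5649 0.0383 0.027 ]
cover_hinge 0.61 220 335 [0.471  0.1463 0.0753]
cover_lip 0.95 295 323 [0.4884 0.0146 0.074 ]
pad 0.78 467 343 [ 0.4414 -0.3096  0.0066]
scraper_grip 0.71 494 336 [ 0.453  -0.3557  0.0268]
scraper_grip 0.41 333 177 [ 0.7726 -0.0641  0.0377]
scraper_tip 0.6 437 333 [ 0.4633 -0.2543  0.0046]
beaker 0.85 460 197 [ 0.7102 -0.2971  0.0818]
dishes 0.97 335 175 [ 0.7758 -0.0
[... 190 characters left out ...]
916 0.0435 0.0243]
grip_center 0.42 254 224 [0.488  0.0234 0.0743]
red_pointer 0.49 290 231 [0.5572 0.1097 0.0091]
yellow_marker 0.59 298 242 [0.5709 0.0357 0.0251]
cover_hinge 0.57 253 196 [0.4804 0.1448 0.0784]
cover_hinge 0.55 256 237 [0.4897 0.0242 0.0458]
cover_lip 0.64 257 227 [0.4947 0.0114 0.0747]
pad 0.77 218 383 [ 0.4528 -0.3387  0.0247]
scraper_grip 0.95 216 402 [ 0.4547 -0.3725  0.0249]
scraper_tip 0.66 235 351 [ 0.4689 -0.2645  0.0145]
beaker 0.65 423 380 [ 0.7246 -0.3664  0.039 ]
beaker 0.15 252 198 [0.4789 0.1394 0.075 ]
dishes 0.81 413 280 [ 0.7715 -0.1072  0.0212]
washbottle 0.85 361 205 [0.7225 0.2174 0.0133]
wrist 58.91036034669693 [-0.0107  0.      0.      0.      0.    ]
```

View pics/top0.png

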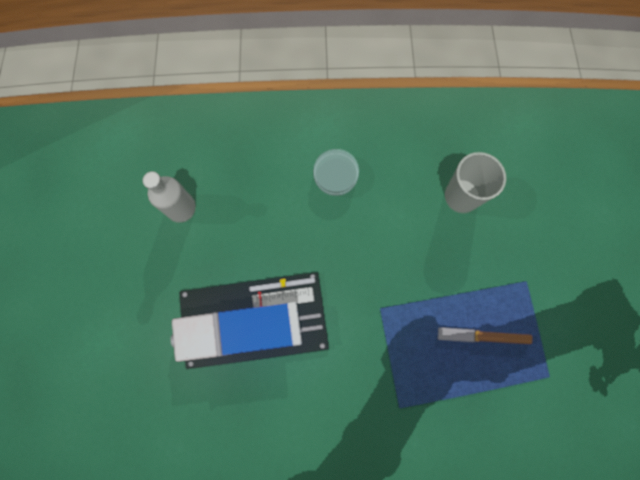

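View pics/side0.png

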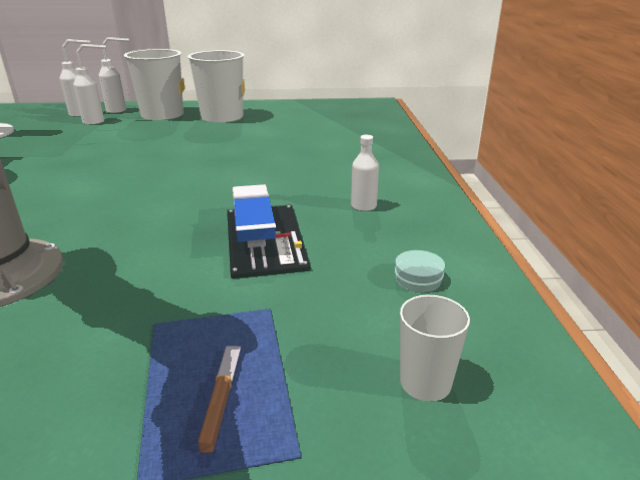

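```bash
cat > b.py <<'E'
from h import *
p=r.grab_frame('top'); im=p['pixels'][230:450,160:560]
cv2.imwrite('pics/topz.png',cv2.resize(im,(800,440),interpolation=cv2.INTER_CUBIC))
p=r.grab_frame('side'); im=p['pixels'][160:440,130:470]
cv2.imwrite('pics/sidez.png',cv2.resize(im,(680,560),interpolation=cv2.INTER_CUBIC))
E
python3 b.py
```

```text
(no output)
```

View pics/topz.png

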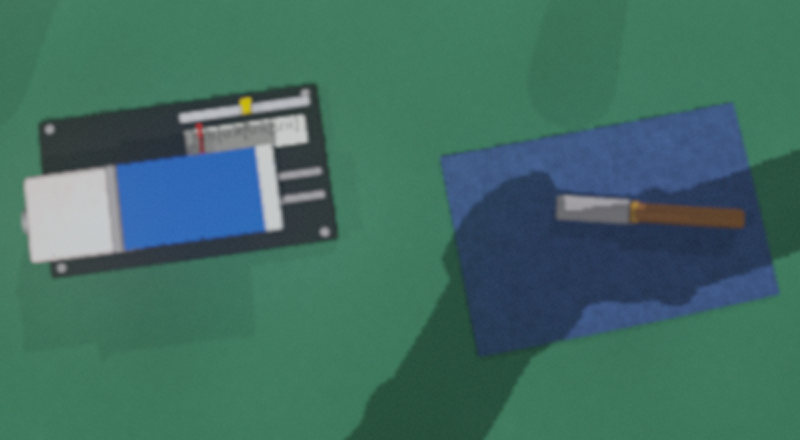

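View pics/sidez.png

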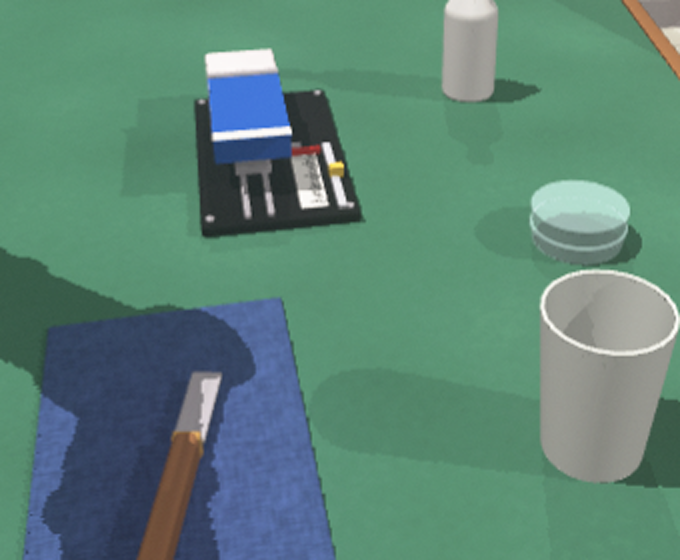

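```bash
cat > c.py <<'E'
from h import *
np.set_printoptions(precision=4,suppress=True)
p=r.grab_frame('top')
z=lambda a:np.array(a,float)/2+[160,230]
def fit(model,pts,zs):
    W=np.array([at_z(p,u,zz)[:2] for u,zz in zip(pts,zs)]); M=np.array(model,float)
    mc,wc=M.mean(0),W.mean(0); H=(M-mc).T@(W-wc)
    a=np.arctan2(H[0,1]-H[1,0],H[0,0]+H[1,1]); R=np.array([[np.cos(a),-np.sin(a)],[np.sin(a),np.cos(a)]])
    t=wc-R@mc; print('res',(M@R.T+t-W)*1000); return a,t
g=fit([[.132,-.095],[-.142,-.095],[-.142,.055],[.132,.055]],z([[40,122],[316,85],[337,238],[53,276]]),[.012]*4); print('gauge',g,np.degrees(g[0]))
pd=fit([[.095,.15],[.095,-.15],[-.095,-.15],[-.095,.15]],z([[442,155],[733,102],[778,294],[478,355]]),[.005]*4); print('pad',pd)
s=[at_z(p,u,zz) for u,zz in zip(z([[557,207],[745,218],[632,211]]),[.016,.022,.02])]
print('scraper',s, np.linalg.norm(s[0]-s[1]))
# cover lip edge corners at z .076
c=[at_z(p,u,.076) for u in z([[275,145],[282,230],[115,166],[122,250]])]; print('cover front corners, hinge corners',c)
def G(x,y):
    a,t=g; return t+np.array([np.cos(a)*x-np.sin(a)*y,np.sin(a)*x+np.cos(a)*y])
for q in [(-.094,-.037),(-.094,.037),(.05,-.037),(.05,.037),(-.035,0),(-.142,0)]: print(q,G(*q))
# pointer, marker
for n,u in [('ptr',[201,124]),('mark',[245,106])]:
    w=at_z(p,z(u),.022)[:2]; a,t=g; d=w-t; print(n,np.cos(a)*d[0]+np.sin(a)*d[1],-np.sin(a)*d[0]+np.cos(a)*d[1])
E
python3 c.py
```

```text
res [[ 1.2519  1.6714]
 [ 1.8784 -1.3707]
 [-1.4886 -1.9653]
 [-1.6416  1.6647]]
gauge (np.float64(1.6801332361210994), array([0.4786, 0.1006])) 96.264543449396
res [[ 0.6474  2.167 ]
 [ 0.2887 -1.1391]
 [-0.4726 -1.6589]
 [-0.4635  0.631 ]]
pad (np.float64(0.13688563458995737), array([ 0.443 , -0.3077]))
scraper [array([ 0.4625, -0.2535,  0.016 ]), array([ 0.444 , -0.4336,  0.022 ]), array([ 0.4558, -0.3242,  0.02  ])] 0.18115042463939174
cover front corners, hinge corners [array([0.5246, 0.0087, 0.076 ]), array([0.4505, 0.004 , 0.076 ]), array([0.5095, 0.1513, 0.076 ]), array([0.4363, 0.1443, 0.076 ])]
(-0.094, -0.037) [0.5256 0.0112]
(-0.094, 0.037) [0.452  0.0031]
(0.05, -0.037) [0.5099 0.1543]
(0.05, 0.037) [0.4363 0.1463]
(-0.035, 0) [0.4824 0.0658]
(-0.142, 0) [ 0.4941 -0.0405]
ptr -0.02674756166700301 -0.0696460886654598
mark -0.07042827177909455 -0.08106362163735745
```

```bash
cat > d.py <<'E'
from h import *
np.set_printoptions(precision=4,suppress=True)
o=r.get_obs(); R=cv2.Rodrigues(np.array(o['orientation'],float))[0]; print(R, np.degrees(np.arctan2(R[1,2],R[0,2])), o['tcp_pos'],r.finger_overhang)
p=r.grab_frame('side')
print(pin(p,'scraper_grip'),pin(p,'scraper_tip'))
for X in [(.4512,-.3629,.016),(.4625,-.2535,.016),(.444,-.4336,.022)]: print(proj(p,X))
for l in ['scraper_grip','scraper_tip']: 
    for c,u,v in pin(p,l): print(l,at_z(p,(u,v),.016))
p=r.grab_frame('top')
for l in ['scraper_grip','scraper_tip']: 
    for c,u,v in pin(p,l): print(l,c,at_z(p,(u,v),.016))
m=r.outline_of(p,'scraper_grip'); 
for q in m[:2]:
    ys,xs=np.nonzero(q['mask']); W=np.array([at_z(p,(a,b),.02)[:2] for a,b in zip(xs,ys)]); c=W.mean(0); u,s,v=np.linalg.svd(W-c); t=(W-c)@v[0]; print(q['conf'],c,v[0],t.min(),t.max(),np.degrees(np.arctan2(v[0][1],v[0][0])))
E
python3 d.py
```

```text
[[ 0.      0.9313  0.3642]
 [-0.      0.3642 -0.9313]
 [-1.      0.      0.0001]] -68.64151503982609 [ 0.2459 -0.6287  0.219 ] 0.008
[(0.96, 216.896, 403.92)] [(0.82, 232.512, 346.08), (0.25, 257.024, 238.32)]
[[215.089 401.834]]
[[230.8265 345.5463]]
[[201.802  444.1468]]
scraper_grip [ 0.4539 -0.3667  0.016 ]
scraper_tip [ 0.4651 -0.2549  0.016 ]
scraper_tip [0.4885 0.0721 0.016 ]
scraper_grip 0.64 [ 0.4529 -0.3562  0.016 ]
scraper_tip 0.85 [ 0.4691 -0.2479  0.016 ]
0.57 [ 0.4536 -0.3378] [0.0972 0.9953] -0.09624928517602171 0.08671131035892414 84.41922731216802
```

>>> play_rows([
  [1, 0.206, 0.265, -0.119, 1.098],
  [1, 0.206, 0.265, -0.119, 1.098],
  [1, 0.206, 0.265, -0.119, 1.098],
  [1, 0.206, 0.265, -0.119, 1.098],
  [1, 0.206, 0.265, -0.119, 1.098],
  [1, 0.206, 0.265, -0.119, 1.098],
  [1, 0.206, 0.265, -0.119, 1.098],
  [1, 0.206, 0.265, -0.119, 1.098],
  [1, 0.206, 0.265, -0.119, 1.098],
  [1, 0.206, 0.265, -0.119, 1.098],
])

```text
clock: 3.55
tcp_pos: [0.4513, -0.3649, 0.1002]
orientation: [0.08, 1.569, -0.081]
contact_force: [-0.4, -0.5, -0.6]
grip_width: 0.0855
```

```bash
cat > e.py <<'E'
from h import *
import sys
np.set_printoptions(precision=4,suppress=True)
o=r.get_obs(); p=r.grab_frame('wrist'); cv2.imwrite(f'pics/{sys.argv[1]}.png',p['pixels'])
R=cv2.Rodrigues(np.array(o['orientation'],float))[0]
print(o['tcp_pos'],np.degrees(np.arctan2(R[1,2],R[0,2])),o['grip_width'],o['contact_force'],o['clock'])
for l in ['scraper_grip','scraper_tip']:
    for c,u,v in pin(p,l): print(l,c,u,v,at_z(p,(u,v),.016,o))
E
python3 e.py w1
```

```text
[ 0.4513 -0.3649  0.1002] -5.8920528798987695 0.08550197319587781 [-0.3931 -0.4827 -0.5646] 3.55
scraper_grip 0.71 318.016 237.696 [ 0.4518 -0.3641  0.016 ]
scraper_tip 0.86 318.72 37.008 [ 0.4631 -0.2561  0.016 ]
```

View pics/w1.png

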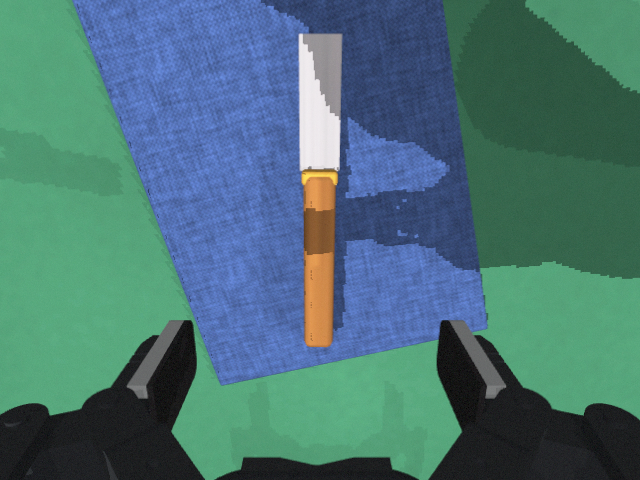

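>>> play_rows([
  [1, 0.0005, 0.001, -0.04, 0],
  [1, 0.0005, 0.001, -0.065, 0],
  [1, 0.0005, 0.001, -0.084, 0],
  [1, 0.0005, 0.001, -0.084, 0],
  [-1, 0.0005, 0.001, -0.084, 0],
  [-1, 0.0005, 0.001, -0.084, 0],
  [-1, 0.0005, 0.001, -0.084, 0],
  [-1, 0.0005, 0.001, -0.084, 0],
  [-1, 0.0005, 0.001, -0.084, 0],
  [-1, 0.0005, 0.001, -0.084, 0],
], force=100)

```text
clock: 4.7
tcp_pos: [0.4525, -0.3627, 0.0163]
orientation: [0.078, 1.569, -0.079]
contact_force: [0.2, 0.3, -0.4]
grip_width: -0.0
```

>>> play_rows([
  [-1, 0, 0, 0, 0],
  [-1, 0, 0, 0, 0],
  [-1, 0, 0, 0.02, 0],
  [-1, 0, 0, 0.08, 0],
  [-1, 0, 0, 0.08, 0],
])

```text
clock: 5.2
tcp_pos: [0.4551, -0.3642, 0.1006]
orientation: [0.076, 1.563, -0.081]
contact_force: [0.4, -1.4, 0.3]
grip_width: 0.0
```

```bash
python3 e.py w2; python3 - <<'E'
from h import *
p=r.grab_frame('side'); cv2.imwrite('pics/s2.png',p['pixels'])
E
```

```text
[ 0.4551 -0.3642  0.1006] -5.733344243152007 2.548366922479946e-06 [ 0.4034 -1.3917  0.3232] 5.2
scraper_grip 0.78 309.50399999999996 237.6 [ 0.451  -0.3632  0.016 ]
scraper_tip 0.57 309.12 36.912 [ 0.4622 -0.2551  0.016 ]
```

View pics/w2.png

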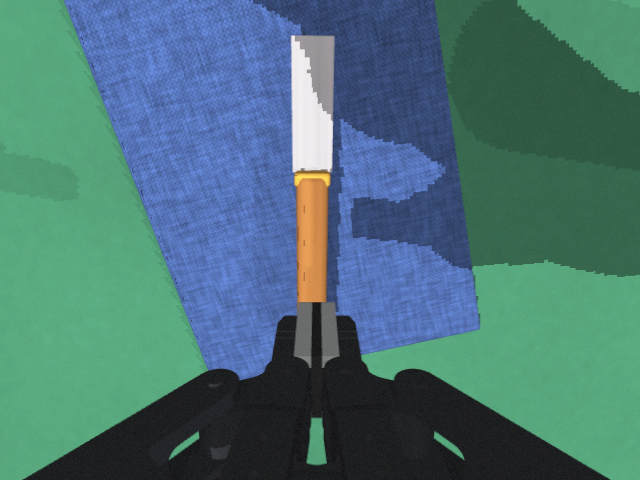

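View pics/s2.png

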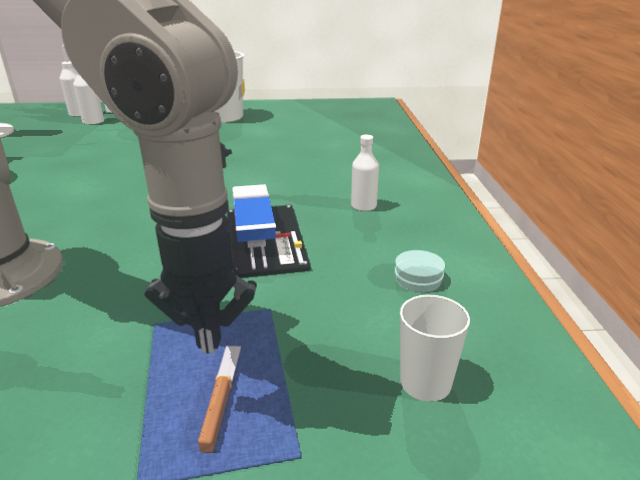

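```bash
python3 - <<'E'
from h import *
np.set_printoptions(precision=4,suppress=True)
o=r.get_obs()
ps=r.grab_frame('side'); pw=r.grab_frame('wrist'); pt=r.grab_frame('top')
cv2.imwrite('pics/t3.png',pt['pixels'])
X=np.array(o['tcp_pos']); print(X,o['grip_width'])
for n,p in [('side',ps),('wrist',pw),('top',pt)]: print(n,proj(p,[X,X-[0,0,.008],(.452,-.3635,.016)],o))
print(pw['tool_from_camera'])
for uv in [(311,240),(311,280),(312,100),(400,100),(318,330),(250,250)]: print(uv,depth_pt(pw,uv,o))
for uv in [(216,402),(208,345),(208,335),(230,360)]: print(uv,depth_pt(ps,uv))
E
```

```text
[ 0.4518 -0.3624  0.0953] 0.00030067714864363013
side [[209.0568 355.6926]
 [209.7522 360.5695]
 [215.6561 402.1495]]
wrist [[317.7582 306.4125]
 [317.7273 297.473 ]
 [318.0756 243.6072]]
top [[511.8862 336.3663]
 [510.0361 336.4084]
 [495.5121 336.5974]]
[[ 0.0011 -0.3209  0.9471 -0.1545]
 [-0.0003 -0.9471 -0.3209  0.0818]
 [ 1.      0.0001 -0.0011 -0.0005]
 [ 0.      0.      0.      1.    ]]
(311, 240) [ 0.4487 -0.357   0.0274]
(311, 280) [ 0.4462 -0.3811  0.0274]
(312, 100) [ 0.4567 -0.2838  0.0166]
(400, 100) [ 0.5045 -0.2887  0.0057]
(318, 330) [ 0.4528 -0.3527  0.1298]
(250, 250) [ 0.4095 -0.3675  0.0045]
(216, 402) [ 0.4541 -0.3713  0.0244]
(208, 345) [ 0.4547 -0.3732  0.1217]
(208, 335) [ 0.4561 -0.3722  0.1361]
(230, 360) [ 0.4639 -0.2845  0.0158]
```

View pics/t3.png

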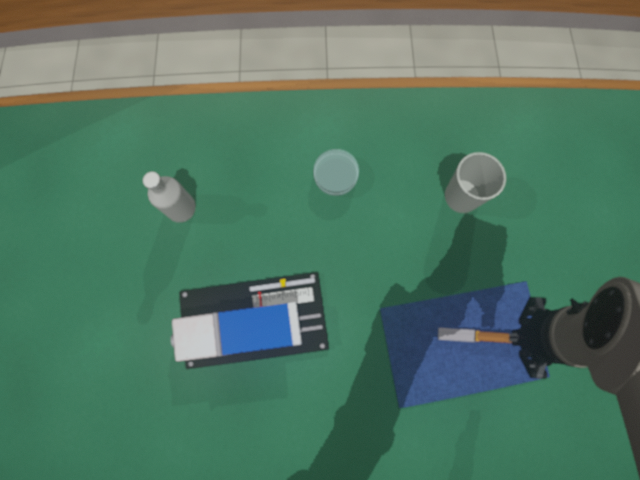

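```bash
cat > tips.py <<'E'
from h import *
np.set_printoptions(precision=4,suppress=True)
o=r.get_obs();X=np.array(o['tcp_pos']);print(X,o['grip_width'],o['clock'])
for n in ['side','wrist']:
    p=r.grab_frame(n); cv2.imwrite(f'pics/tips_{n}.png',p['pixels'])
    zm=p['z_map']; v,u=np.nonzero(zm>0)
    nn=cv2.undistortPoints(np.stack([u,v],1)[:,None].astype(float),K(p),np.array(p['D'],float))[:,0]
    R,t=ext(p,o); P=(np.c_[nn,np.ones(len(nn))]*zm[v,u][:,None]-t)@R
    k=(np.hypot(P[:,0]-X[0],P[:,1]-X[1])<.05)&(P[:,2]>X[2]-.05)
    Q=P[k]; i=np.argsort(Q[:,2])[:8]; print(n,k.sum(),Q[i],np.c_[u,v][k][i])
E
python3 tips.py
```

```text
[ 0.4514 -0.362   0.0944] 8.58099207414048e-05 5.55
side 25548 [[ 0.4585 -0.3705  0.1048]
 [ 0.4592 -0.3656  0.1052]
 [ 0.4516 -0.3715  0.1062]
 [ 0.4552 -0.3718  0.1063]
 [ 0.4587 -0.3704  0.1064]
 [ 0.4504 -0.3717  0.1065]
 [ 0.4565 -0.3725  0.1068]
 [ 0.4578 -0.3729  0.1071]] [[213 354]
 [214 351]
 [207 354]
 [210 354]
 [213 353]
 [206 354]
 [211 354]
 [212 354]]
wrist 46003 [[ 0.4575 -0.3531  0.1088]
 [ 0.4542 -0.3528  0.1088]
 [ 0.4466 -0.3518  0.1093]
 [ 0.4517 -0.3523  0.1094]
 [ 0.4488 -0.3519  0.1095]
 [ 0.4524 -0.3523  0.1095]
 [ 0.4528 -0.3523  0.1096]
 [ 0.4499 -0.3519  0.1097]] [[332 302]
 [323 302]
 [302 302]
 [316 302]
 [308 302]
 [318 302]
 [319 302]
 [311 302]]
```

View pics/tips_side.png

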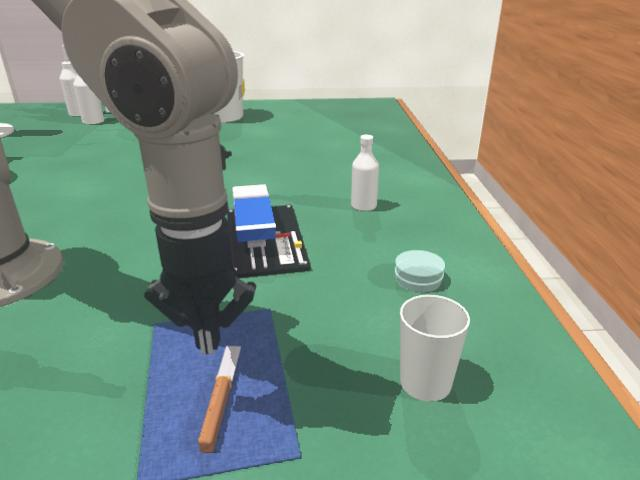

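>>> play_rows([
  [-0.2, 0, 0, 0, 0],
  [-0.2, 0, 0, 0, 0],
  [-0.2, 0, 0, 0, 0],
  [-0.2, 0, 0, 0, 0],
])

```text
clock: 6.05
tcp_pos: [0.4524, -0.3626, 0.096]
orientation: [0.079, 1.569, -0.079]
contact_force: [-0.1, 0.0, -0.2]
grip_width: 0.034
```

```bash
python3 tips.py
```

```text
[ 0.4524 -0.3626  0.096 ] 0.03402962165976027 6.05
side 25524 [[ 0.4366 -0.3579  0.1063]
 [ 0.4767 -0.3704  0.1068]
 [ 0.4362 -0.3631  0.1077]
 [ 0.4767 -0.3697  0.1077]
 [ 0.4698 -0.3729  0.1079]
 [ 0.4367 -0.3658  0.1084]
 [ 0.4736 -0.3738  0.1085]
 [ 0.4377 -0.3551  0.1086]] [[196 347]
 [228 352]
 [195 349]
 [228 351]
 [222 353]
 [195 350]
 [225 353]
 [197 344]]
wrist 40901 [[ 0.4349 -0.359   0.1081]
 [ 0.4351 -0.3581  0.1081]
 [ 0.4691 -0.3626  0.1084]
 [ 0.4348 -0.3604  0.1086]
 [ 0.4349 -0.3599  0.1086]
 [ 0.469  -0.3636  0.1089]
 [ 0.469  -0.3627  0.1091]
 [ 0.4691 -0.3614  0.1091]] [[271 317]
 [271 315]
 [362 318]
 [271 321]
 [271 320]
 [362 321]
 [362 319]
 [362 316]]
```

View pics/tips_wrist.png

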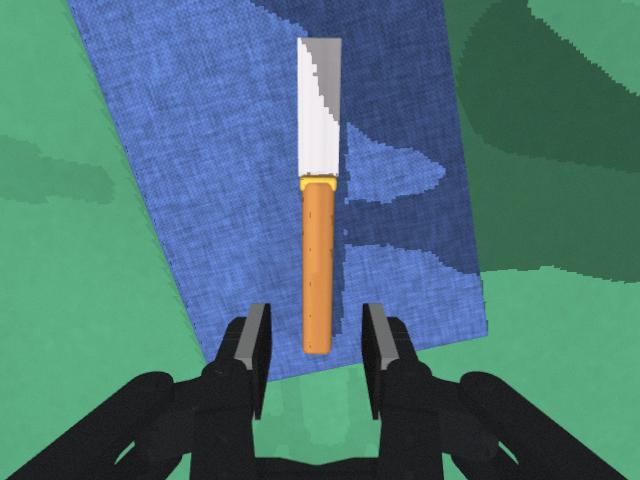

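>>> play_rows([
  [-0.2, -0.0005, -0.001, -0.05, 0],
  [-0.2, -0.0005, -0.001, -0.08, 0],
  [-0.2, -0.0005, -0.001, -0.092, 0],
  [-0.2, -0.0005, -0.001, -0.097, 0],
  [-0.2, -0.0005, -0.001, -0.097, 0],
  [-0.2, -0.0005, -0.001, -0.097, 0],
])

```text
clock: 6.75
tcp_pos: [0.4529, -0.3643, 0.0004]
orientation: [0.078, 1.567, -0.08]
contact_force: [-0.1, -0.4, 0.7]
grip_width: 0.0342
```

```bash
python3 tips.py; python3 e.py w4
```

```text
[ 0.4529 -0.3643  0.0004] 0.03417442013628131 6.75
side 27870 [[ 0.4929 -0.3852  0.    ]
 [ 0.491  -0.3952  0.0007]
 [ 0.4796 -0.3784  0.0009]
 [ 0.502  -0.3563  0.0009]
 [ 0.487  -0.33    0.001 ]
 [ 0.4633 -0.3553  0.001 ]
 [ 0.4158 -0.3722  0.001 ]
 [ 0.4328 -0.4021  0.001 ]] [[247 422]
 [245 428]
 [237 418]
 [255 404]
 [245 390]
 [226 405]
 [188 417]
 [198 435]]
wrist 79052 [[ 0.4907 -0.3535  0.0021]
 [ 0.4373 -0.3901  0.0023]
 [ 0.4645 -0.3949  0.0023]
 [ 0.4058 -0.3575  0.0024]
 [ 0.4411 -0.317   0.0024]
 [ 0.4722 -0.3301  0.0025]
 [ 0.432  -0.3365  0.0025]
 [ 0.4853 -0.3588  0.0025]] [[411 275]
 [287 366]
 [352 370]
 [199 304]
 [273 197]
 [360 223]
 [256 249]
 [398 289]]
[ 0.4528 -0.3643  0.0004] -5.737304148944523 0.034543067771084804 [ 0.127  -0.7397  0.3819] 6.85
scraper_grip 0.84 312.576 325.2 [ 0.4509 -0.3636  0.016 ]
```

View pics/tips_wrist.png

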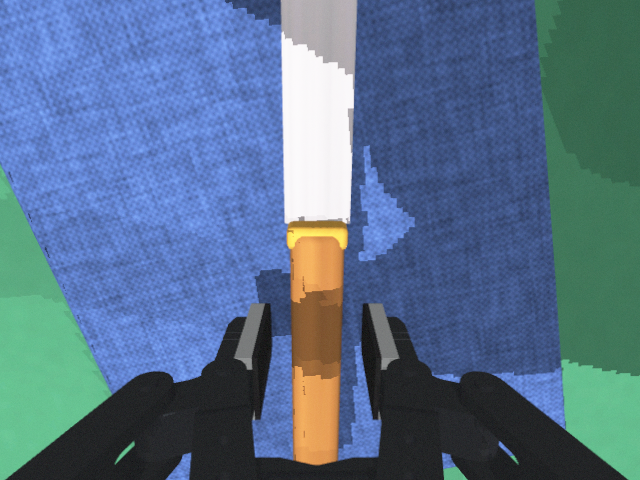

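View pics/tips_side.png

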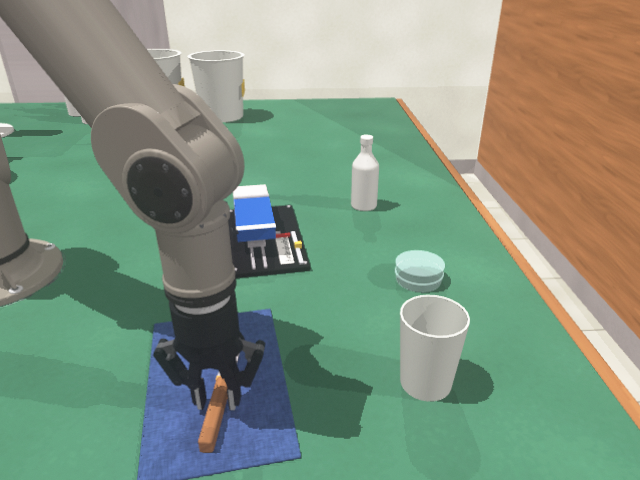

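>>> play_rows([
  [-0.2, 0, 0, -0.004, 0],
  [-0.2, 0, 0, -0.004, 0],
  [-1, 0, 0, -0.004, 0],
  [-1, 0, 0, -0.004, 0],
  [-1, 0, 0, -0.004, 0],
  [-1, 0, 0, -0.004, 0],
  [-1, 0, 0, -0.004, 0],
  [-1, 0, 0, -0.004, 0],
], force=100)

```text
clock: 7.8
tcp_pos: [0.452, -0.3636, -0.0048]
orientation: [0.078, 1.569, -0.079]
contact_force: [-1.0, 0.1, 5.0]
grip_width: 0.0157
```

>>> play_rows([
  [-1, 0, 0, 0.015, 0],
  [-1, 0, 0, 0.055, 0],
  [-1, 0, 0, 0.09, 0],
  [-1, 0, 0, 0.1, 0],
  [-1, 0, 0, 0.1, 0],
])

```text
clock: 8.3
tcp_pos: [0.4529, -0.3645, 0.0972]
orientation: [0.077, 1.566, -0.081]
contact_force: [0.3, -0.1, -0.4]
grip_width: 0.0157
```

```bash
cat > f.py <<'E'
from h import *
import sys
np.set_printoptions(precision=4,suppress=True)
o=r.get_obs(); R=cv2.Rodrigues(np.array(o['orientation'],float))[0]
print(o['tcp_pos'],np.degrees(np.arctan2(R[1,2],R[0,2])),o['grip_width'],o['contact_force'],o['clock'])
A=[];
for n in sys.argv[2:]:
    p=r.grab_frame(n); cv2.imwrite(f'pics/{sys.argv[1]}_{n}.png',p['pixels'])
    for l in ['scraper_grip','scraper_tip']:
        for c,u,v in pin(p,l)[:1]: print(n,l,round(c,2),round(u),round(v),'depth',depth_pt(p,(u,v),o))
E
python3 f.py g1 side top wrist
```

```text
[ 0.4529 -0.3645  0.0972] -5.7477254056354905 0.015671577288669893 [ 0.2594 -0.0516 -0.3591] 8.3
side scraper_grip 0.68 208 343 depth [ 0.4551 -0.3756  0.1268]
side scraper_tip 0.91 227 292 depth [ 0.4837 -0.3734  0.1981]
top scraper_grip 0.62 517 337 depth [ 0.4501 -0.3574  0.1263]
top scraper_tip 0.64 453 331 depth [ 0.4659 -0.2526  0.115 ]
wrist scraper_grip 0.75 316 333 depth [ 0.4528 -0.3572  0.1294]
wrist scraper_tip 0.15 314 334 depth [ 0.4522 -0.358   0.1285]
```

View pics/g1_wrist.png

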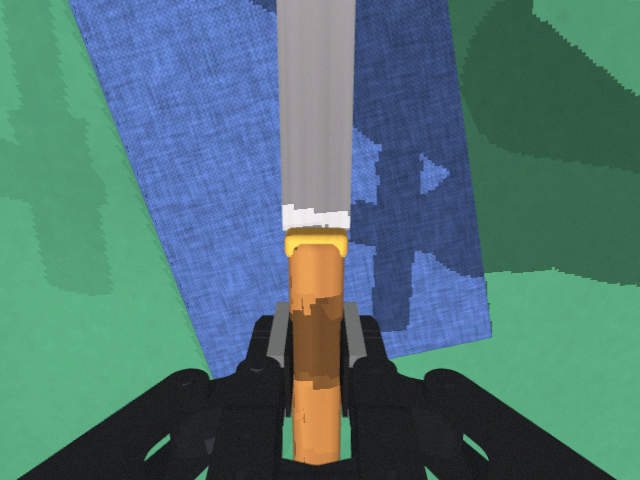

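View pics/g1_side.png

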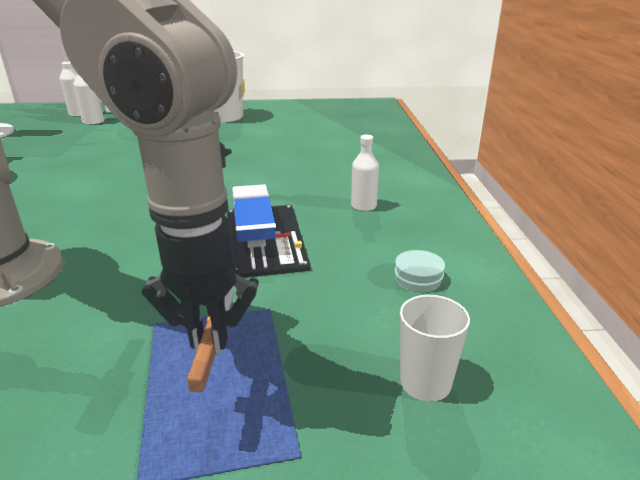

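```bash
python3 - <<'E'
from h import *
np.set_printoptions(precision=4,suppress=True)
o=r.get_obs(); p=r.grab_frame('wrist')
for v in [5,60,120,180,205,270,340,400,440]: print(v,depth_pt(p,(316,v),o))
for v in [20,120,200]:
    print(v,[depth_pt(p,(u,v),o) for u in (283,350)])
p=r.grab_frame('top')
m=r.outline_of(p,'scraper_tip')
for q in m[:1]:
    ys,xs=np.nonzero(q['mask']); print(q['conf'],xs.min(),xs.max(),ys.min(),ys.max())
    k=xs<xs.min()+25
    for u,v in list(zip(xs[k],ys[k]))[::25]: print(u,v,depth_pt(p,(u,v)))
    i=xs==xs.min(); print('tip',at_z(p,(xs.min()-.5,ys[i].mean()),.118))
E
```

```text
5 [ 0.4614 -0.2585  0.1167]
60 [ 0.46   -0.2726  0.1153]
120 [ 0.4583 -0.2894  0.1153]
180 [ 0.4565 -0.3076  0.1154]
205 [ 0.4557 -0.3153  0.1171]
270 [ 0.4538 -0.3341  0.1254]
340 [ 0.4513 -0.3592  0.1256]
400 [ 0.4489 -0.3831  0.1259]
440 [ 0.4471 -0.401   0.1257]
20 [array([ 0.4518, -0.2612,  0.1154]), array([ 0.4705, -0.2633,  0.117 ])]
120 [array([ 0.4484, -0.2883,  0.1164]), array([ 0.4685, -0.2903,  0.1164])]
200 [array([ 0.4454, -0.3128,  0.1162]), array([ 0.4667, -0.315 ,  0.116 ])]
0.93 453 528 328 343
454 328 [ 0.4703 -0.2541  0.1189]
464 329 [ 0.4679 -0.2716  0.1172]
470 330 [ 0.4659 -0.2819  0.1167]
470 331 [ 0.4642 -0.2814  0.1175]
470 332 [ 0.4625 -0.2813  0.1177]
470 333 [ 0.4609 -0.2808  0.1186]
470 334 [ 0.4592 -0.2805  0.1192]
470 335 [ 0.4576 -0.2811  0.1169]
470 336 [ 0.4559 -0.2808  0.1174]
470 337 [ 0.4543 -0.281   0.1164]
470 338 [ 0.4526 -0.2808  0.1164]
471 339 [ 0.4509 -0.282   0.1177]
473 340 [ 0.4491 -0.285   0.1186]
tip [ 0.4613 -0.2511  0.118 ]
```

>>> play_rows([
  [-1, 0.05, 0.24, -0.051, 0.212],
  [-1, 0.05, 0.24, -0.051, 0.212],
  [-1, 0.05, 0.24, -0.051, 0.212],
  [-1, 0.05, 0.24, -0.051, 0.212],
  [-1, 0.05, 0.24, -0.051, 0.212],
  [-1, 0.05, 0.24, -0.051, 0.212],
  [-1, 0.05, 0.24, -0.051, 0.212],
])

```text
clock: 9.6
tcp_pos: [0.5022, -0.1219, 0.0439]
orientation: [-0.091, 1.569, 0.091]
contact_force: [-0.6, -0.1, -0.3]
grip_width: 0.0157
```

```bash
cat >> h.py <<'E'
GA=1.6801; GO=np.array([.4786,.1006])
def togauge(w):
    w=np.asarray(w,float); d=w[...,:2]-GO; c,s=np.cos(GA),np.sin(GA)
    return np.stack([c*d[...,0]+s*d[...,1],-s*d[...,0]+c*d[...,1],w[...,2]],-1)
def fromgauge(g):
    c,s=np.cos(GA),np.sin(GA); return np.array([GO[0]+c*g[0]-s*g[1],GO[1]+s*g[0]+c*g[1],g[2]])
E
python3 f.py g2 wrist side; python3 - <<'E'
from h import *
np.set_printoptions(precision=4,suppress=True)
o=r.get_obs(); t=togauge(o['tcp_pos']); print('tcp gauge',t,'tip est',t+[.11,0,.019])
E
```

```text
[ 0.5022 -0.1219  0.0439] 6.644774089240525 0.015726076298390585 [-0.6033 -0.06   -0.3154] 9.6
wrist scraper_grip 0.87 315 334 depth [ 0.5002 -0.1161  0.0746]
side scraper_grip 0.93 259 272 depth [ 0.5036 -0.1435  0.0737]
tcp gauge [-0.227   0.0017  0.0442] tip est [-0.117   0.0017  0.0632]
```

View pics/g2_wrist.png

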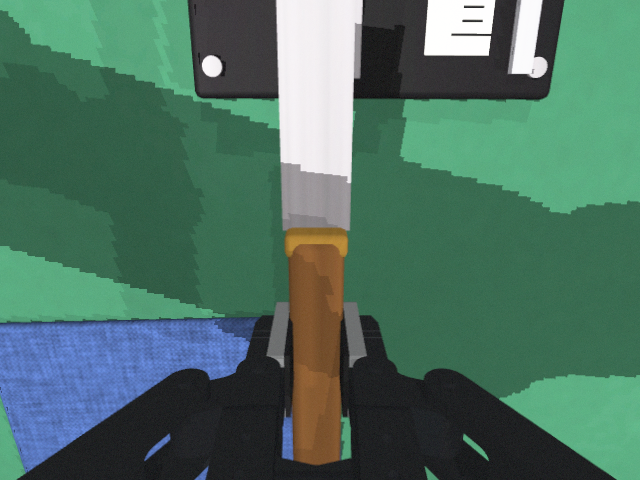

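View pics/g2_side.png

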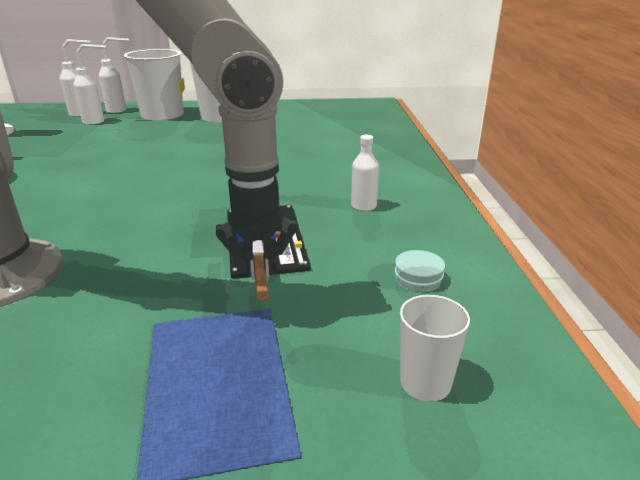

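>>> play_rows([
  [-1, -0.001, 0.01, 0, 0],
  [-1, -0.002, 0.02, 0, 0],
  [-1, -0.003, 0.031, 0, 0],
  [-1, -0.003, 0.031, 0, 0],
  [-1, -0.003, 0.031, 0.004, 0],
  [-1, -0.003, 0.031, 0.008, 0],
  [-1, -0.003, 0.031, 0.012, 0],
  [-1, -0.003, 0.031, 0.016, 0],
  [-1, -0.003, 0.031, 0.016, 0],
])

```text
clock: 10.8
tcp_pos: [0.4991, -0.093, 0.0606]
orientation: [-0.088, 1.568, 0.087]
contact_force: [-0.5, -1.0, -0.4]
grip_width: 0.0157
```

```bash
cat > g.py <<'E'
from h import *
import sys
np.set_printoptions(precision=4,suppress=True)
o=r.get_obs(); t=togauge(o['tcp_pos']); print('tcp gauge',t,'tip est',t+[.11,0,.019],o['contact_force'],o['moment'],o['clock'],o['grip_width'])
n=sys.argv[2]; p=r.grab_frame(n)
im=p['pixels']
if n=='side': im=cv2.resize(im[100:340,150:470],None,fx=2.4,fy=2.4,interpolation=cv2.INTER_CUBIC)
if n=='top': im=cv2.resize(im[220:420,150:420],None,fx=2.9,fy=2.9,interpolation=cv2.INTER_CUBIC)
cv2.imwrite(f'pics/{sys.argv[1]}.png',im)
E
python3 g.py g3 side
```

```text
tcp gauge [-0.1947  0.0007  0.0606] tip est [-0.0847  0.0007  0.0796] [-0.5    -1.0075 -0.4008] [0.0419 0.0257 0.0003] 10.8 0.015700888280545944
```

View pics/g3.png

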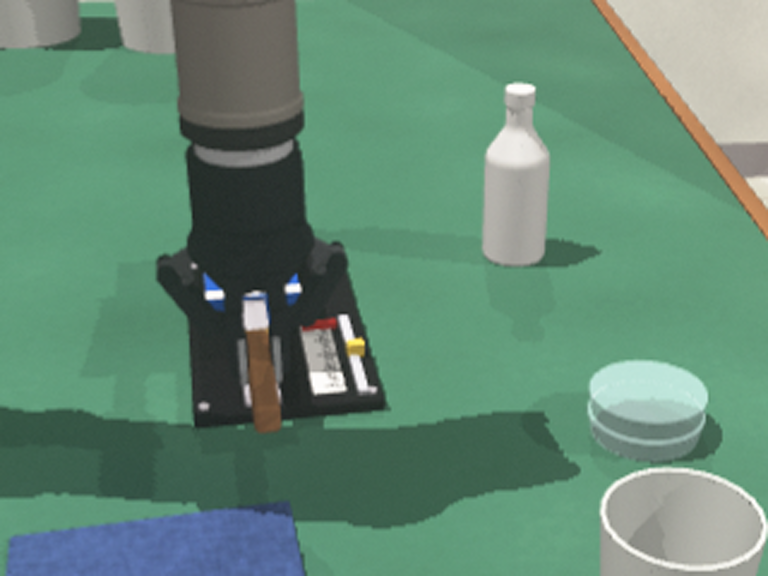

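```bash
python3 g.py g4 top
```

```text
tcp gauge [-0.1947  0.0007  0.0604] tip est [-0.0847  0.0007  0.0794] [ 0.304   0.3759 -0.743 ] [ 0.0246  0.0015 -0.0324] 10.85 0.016119661730915138
```

View pics/g4.png

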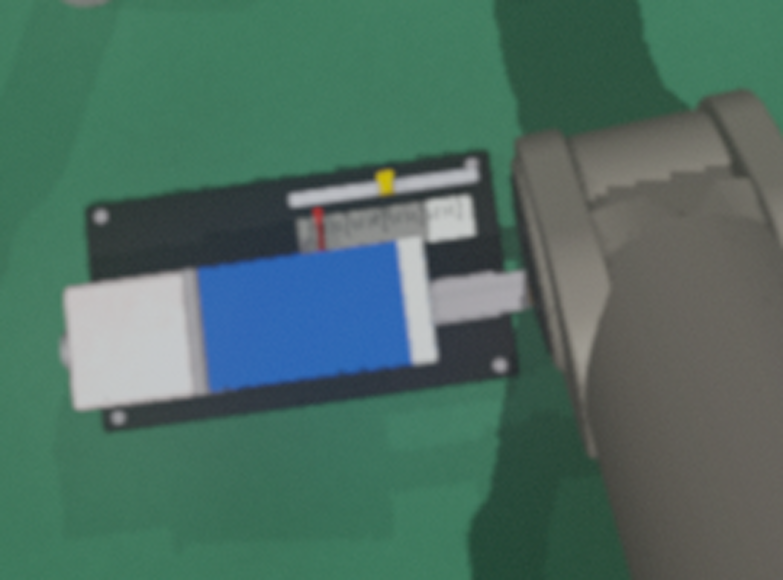

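>>> play_rows([
  [-1, 0, 0.001, 0.011, 0],
  [-1, 0, 0.002, 0.021, 0],
  [-1, -0.0005, 0.0045, 0.031, 0],
  [-1, -0.001, 0.0085, 0.044, 0],
  [-1, -0.0015, 0.014, 0.0565, 0],
  [-1, -0.002, 0.0205, 0.0685, 0],
  [-1, -0.003, 0.028, 0.0795, 0],
  [-1, -0.003, 0.028, 0.0795, 0],
])

```text
clock: 11.7
tcp_pos: [0.4971, -0.0631, 0.1415]
orientation: [-0.089, 1.565, 0.089]
contact_force: [0.6, 0.7, -0.6]
grip_width: 0.0154
```

```bash
python3 g.py g5 side;python3 g.py g5t top
```

```text
tcp gauge [-0.1648 -0.0006  0.1415] tip est [-0.0548 -0.0006  0.1605] [ 0.5954  0.6963 -0.5619] [-0.0134  0.0541 -0.0616] 11.7 0.01543479620737051
tcp gauge [-0.1655 -0.0001  0.1407] tip est [-0.0555 -0.0001  0.1597] [-0.13   -0.1513 -1.035 ] [0.0265 0.0334 0.0212] 11.75 0.015935966339996832
```

View pics/g5.png

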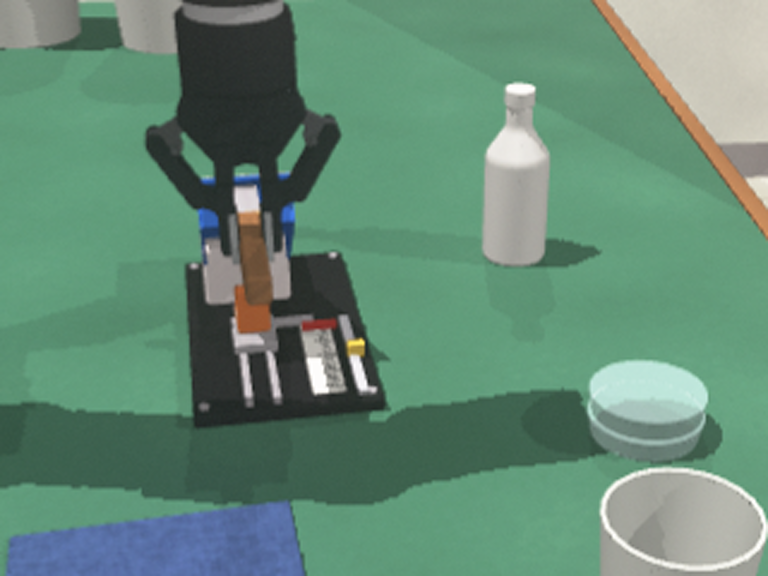

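View pics/g5t.png

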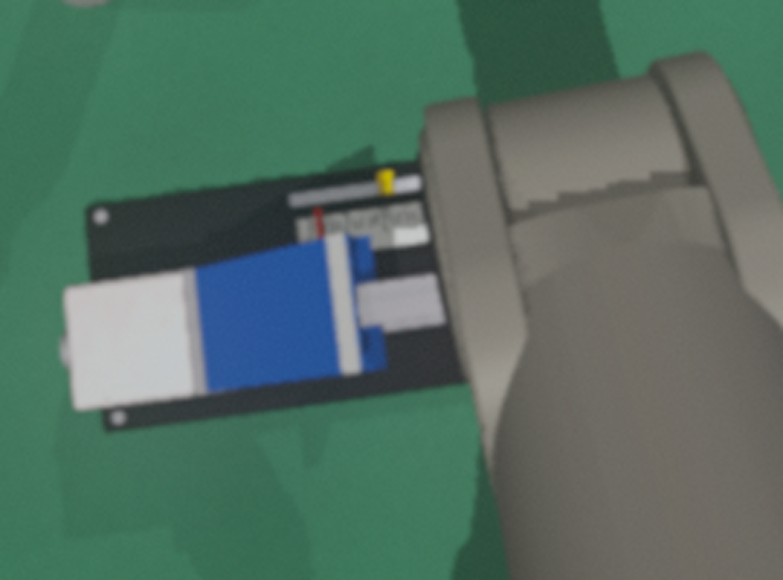

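>>> play_rows([
  [-1, -0.001, 0.009, 0.01, 0],
  [-1, -0.002, 0.0185, 0.0195, 0],
  [-1, -0.003, 0.029, 0.028, 0],
  [-1, -0.0045, 0.0405, 0.035, 0],
  [-1, -0.006, 0.0525, 0.041, 0],
  [-1, -0.007, 0.065, 0.046, 0],
  [-1, -0.0085, 0.078, 0.05, 0],
  [-1, -0.01, 0.091, 0.053, 0],
  [-1, -0.01, 0.091, 0.053, 0],
])

```text
clock: 12.7
tcp_pos: [0.486, 0.0291, 0.1931]
orientation: [-0.09, 1.568, 0.091]
contact_force: [-0.2, 0.2, -1.4]
grip_width: 0.0155
```

```bash
python3 g.py g6 side;python3 g.py g6t top
```

```text
tcp gauge [-0.0719  0.0004  0.1931] tip est [0.0381 0.0004 0.2121] [-0.1869  0.2429 -1.3894] [ 0.0435  0.0354 -0.0187] 12.7 0.015472454995280998
tcp gauge [-0.0732  0.0006  0.1928] tip est [0.0368 0.0006 0.2118] [ 0.752   0.3098 -0.9834] [-0.0485  0.0458 -0.0148] 12.75 0.015849167867792675
```

View pics/g6.png

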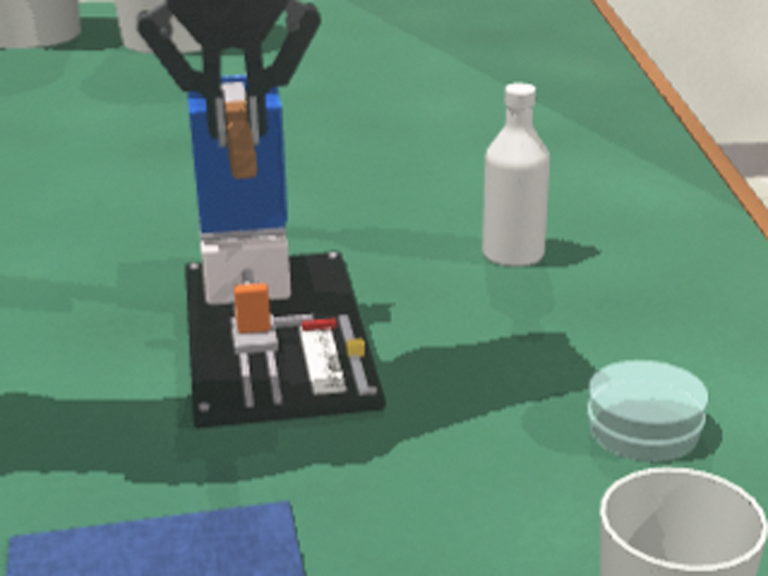

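View pics/g6t.png

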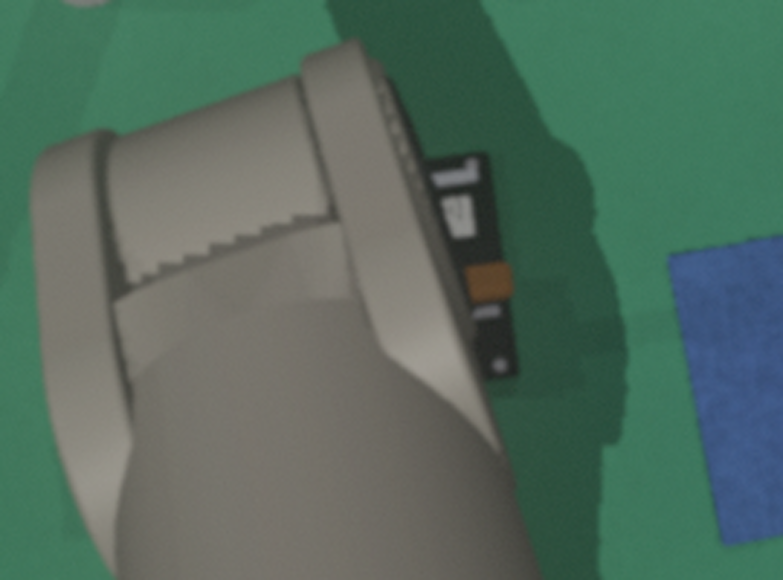

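>>> play_rows([
  [-1, 0.003, -0.025, 0.002, 0],
  [-1, 0.005, -0.048, 0.002, 0],
  [-1, 0.005, -0.048, -0.03, 0],
  [-1, 0.005, -0.048, -0.055, 0],
  [-1, 0.005, -0.048, -0.055, 0],
  [-1, 0.002, -0.02, -0.055, 0],
  [-1, 0, 0, -0.055, 0],
  [-1, -0.001, 0.012, -0.055, 0],
  [-1, -0.002, 0.023, -0.055, 0],
  [-1, -0.002, 0.023, -0.055, 0],
])

```text
clock: 13.8
tcp_pos: [0.4841, 0.0505, 0.1381]
orientation: [-0.089, 1.568, 0.089]
contact_force: [-0.3, -0.1, -1.0]
grip_width: 0.016
```

```bash
python3 g.py g7 side
```

```text
tcp gauge [-0.0504 -0.      0.1381] tip est [ 0.0596 -0.      0.1571] [-0.2976 -0.144  -1.0313] [ 0.0119  0.003  -0.0098] 13.8 0.016032426017999007
```

View pics/g7.png

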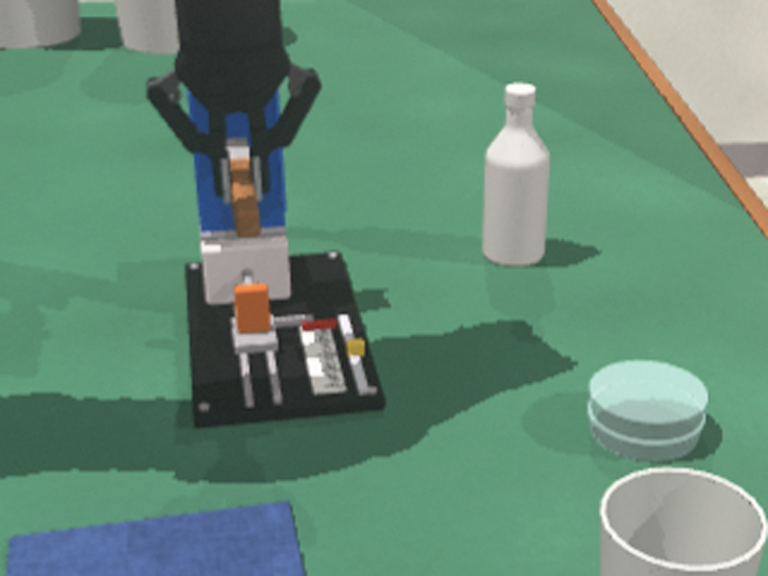

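>>> play_rows([
  [-1, -0.001, 0.006, 0, 0],
  [-1, -0.001, 0.011, 0, 0],
  [-1, -0.002, 0.016, 0, 0],
  [-1, -0.002, 0.018, 0, 0],
  [-1, -0.002, 0.018, 0, 0],
])

```text
clock: 14.35
tcp_pos: [0.4818, 0.0679, 0.1375]
orientation: [-0.088, 1.569, 0.089]
contact_force: [0.8, -1.2, -0.2]
grip_width: 0.0157
```

```bash
python3 g.py g8 side; python3 - <<'E'
from h import *
p=r.grab_frame('side')
im=p['pixels'].copy()
# overlay predicted cover at 1.95 & measure blue pts
hsv=cv2.cvtColor(im,cv2.COLOR_BGR2HSV); m=cv2.inRange(hsv,(105,180,60),(125,255,255)); m[:,:215]=0;m[230:]=0;m[:,300:]=0
v,u=np.nonzero(m); P=np.array([togauge(depth_pt(p,(a,b))) for a,b in zip(u,v)])
k=(abs(P[:,1])<.05)&(P[:,2]>.07)
P=P[k]; 
for z in np.arange(.08,.23,.015):
    q=P[abs(P[:,2]-z)<.004]; print(round(z,3),len(q),np.percentile(q[:,0],[5,50,95]) if len(q) else '')
E
```

```text
tcp gauge [-0.0328  0.0004  0.1375] tip est [0.0772 0.0004 0.1565] [ 0.8141 -1.1705 -0.1565] [-0.0783 -0.0097 -0.1766] 14.35 0.015691620783165227Traceback (most recent call last):
  File "<stdin>", line 7, in <module>
IndexError: too many indices for array: array is 1-dimensional, but 2 were indexed
```

View pics/g8.png

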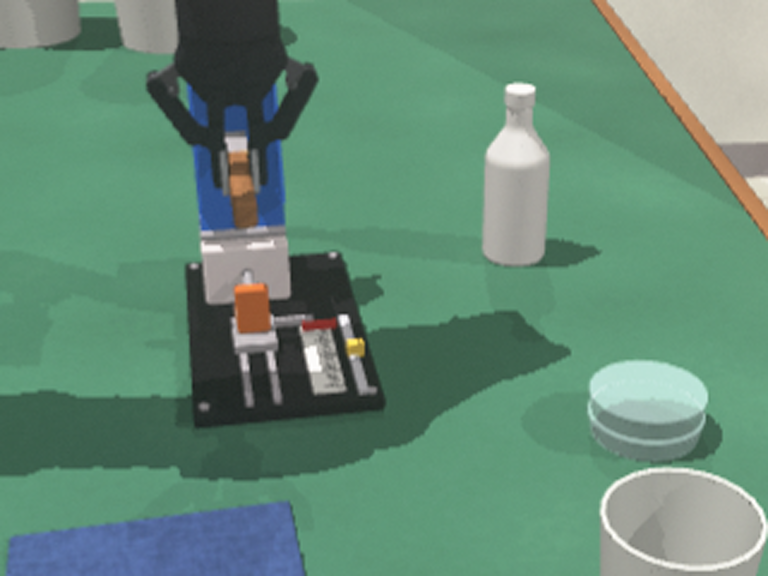

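>>> play_rows([
  [-1, 0.003, -0.03, 0, 0],
  [-1, 0.008, -0.075, 0, 0],
  [-1, 0.012, -0.115, 0, 0],
  [-1, 0.004, -0.16, 0, 0],
  [-1, -0.005, -0.205, -0.01, -0.04],
  [-1, -0.012, -0.25, -0.02, -0.08],
  [-1, -0.018, -0.295, -0.03, -0.12],
  [-1, -0.024, -0.34, -0.04, -0.16],
  [-1, -0.03, -0.385, -0.05, -0.2],
  [-1, -0.03, -0.4315, -0.06, -0.21],
])

```text
clock: 15.45
tcp_pos: [0.4509, -0.3659, 0.0771]
orientation: [0.078, 1.57, -0.078]
contact_force: [0.9, 0.5, -0.3]
grip_width: 0.0159
```

>>> play_rows([
  [-1, 0, 0, 0, 0],
  [-1, 0, 0, 0, 0],
])

```text
clock: 15.65
tcp_pos: [0.4514, -0.365, 0.077]
orientation: [0.08, 1.57, -0.079]
contact_force: [0.4, 1.2, 0.4]
grip_width: 0.0154
```

```bash
python3 f.py p1 wrist side; python3 g.py p1t top; python3 - <<'E'
from h import *
np.set_printoptions(precision=4,suppress=True)
p=r.grab_frame('side'); im=p['pixels']
g=[]
for a in range(215,300,2):
    for b in range(110,230,2):
        B=im[b,a].astype(int)
        if B[0]>90 and B[0]>B[1]*1.5 and B[0]>2*B[2]: g.append(togauge(depth_pt(p,(a,b))))
P=np.array(g); print(len(P))
for z in np.arange(.08,.22,.015):
    q=P[abs(P[:,2]-z)<.005]; print(round(z,3),len(q),np.percentile(q[:,0],[5,50,95]) if len(q) else '')
E
```

```text
[ 0.4514 -0.365   0.077 ] -5.770588671119931 0.015434626776378295 [0.3508 1.1641 0.4414] 15.65
wrist scraper_grip 0.83 316 336 depth [ 0.4511 -0.3595  0.108 ]
side scraper_grip 0.81 212 354 depth [ 0.4572 -0.3726  0.1068]
side scraper_tip 0.82 228 302 depth [ 0.4839 -0.375   0.1853]
tcp gauge [-0.4578  0.0765  0.0779] tip est [-0.3478  0.0765  0.0969] [-0.7825  0.4088 -0.4015] [ 0.0389  0.0433 -0.0182] 15.95 0.015565512756289177
593
0.08 18 [0.0464 0.0489 0.0519]
0.095 47 [0.0499 0.0528 0.0568]
0.11 45 [0.0394 0.0597 0.0649]
0.125 48 [0.0341 0.0653 0.0703]
0.14 46 [0.0657 0.0714 0.0752]
0.155 47 [0.0507 0.0768 0.0819]
0.17 48 [0.0529 0.0836 0.0862]
0.185 43 [0.08   0.0888 0.0922]
0.2 54 [0.0635 0.0948 0.0988]
0.215 0
```

View pics/p1_wrist.png

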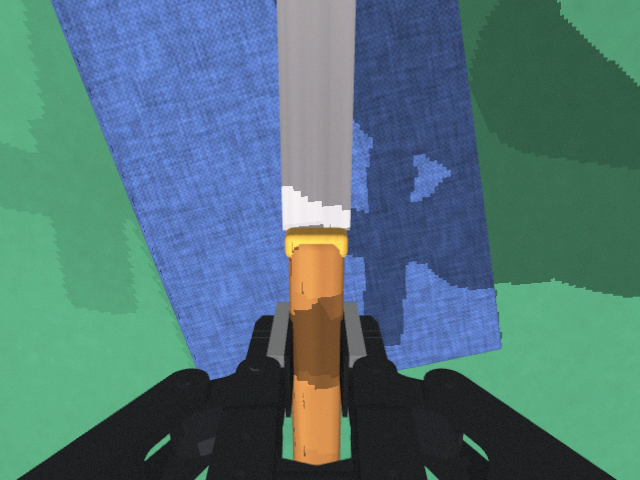

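View pics/p1_side.png

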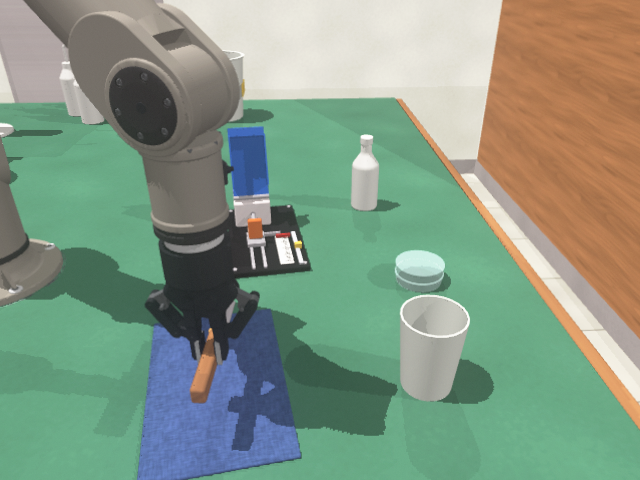

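View pics/p1t.png

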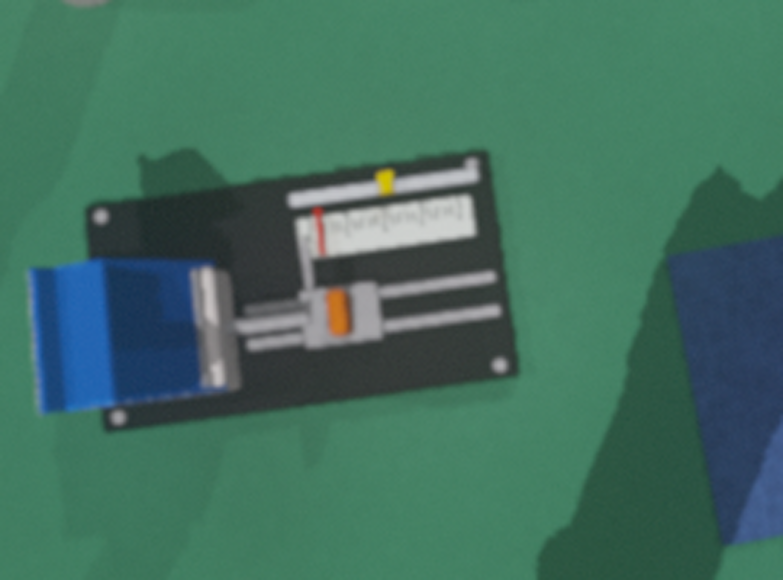

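>>> play_rows([
  [-1, 0.001, 0.001, -0.04, 0],
  [-1, 0.001, 0.001, -0.065, 0],
  [-1, 0.001, 0.001, -0.076, 0],
  [-1, 0.001, 0.001, -0.08, 0],
  [-1, 0.001, 0.001, -0.081, 0],
  [-1, 0.001, 0.001, -0.081, 0],
  [-0.3, 0.001, 0.001, -0.081, 0],
  [-0.2, 0.001, 0.001, -0.081, 0],
  [-0.2, 0.001, 0.001, -0.081, 0],
  [-0.2, 0.001, 0.001, -0.081, 0],
])

```text
clock: 17.05
tcp_pos: [0.453, -0.3633, -0.0031]
orientation: [0.077, 1.569, -0.077]
contact_force: [0.5, 0.6, -0.6]
grip_width: 0.0343
```

>>> play_rows([
  [-0.2, 0, 0, 0, 0],
  [-0.2, 0, 0, 0.02, 0],
  [-0.2, 0, 0, 0.06, 0],
  [-0.2, 0, 0, 0.11, 0],
  [-0.2, 0, 0, 0.11, 0],
])

```text
clock: 17.55
tcp_pos: [0.4569, -0.3656, 0.1131]
orientation: [0.072, 1.56, -0.082]
contact_force: [0.2, 0.1, 0.2]
grip_width: 0.0339
```

```bash
python3 f.py p2 wrist side; cat > m.py <<'E'
from h import *
np.set_printoptions(precision=4,suppress=True)
p=r.grab_frame('top'); im=p['pixels']
S=8; x0,y0,x1,y1=235,270,330,350
cv2.imwrite('pics/mz.png',cv2.resize(im[y0:y1,x0:x1],None,fx=S,fy=S,interpolation=cv2.INTER_CUBIC))
cv2.imwrite('pics/mfull.png',im)
hsv=cv2.cvtColor(im,cv2.COLOR_BGR2HSV)
def blob(n,lo,hi,z):
    m=cv2.inRange(hsv,lo,hi)
    if lo[0]>=170: m|=cv2.inRange(hsv,(0,lo[1],lo[2]),(5,255,255))
    mm=np.zeros_like(m); mm[y0:y1,x0:x1]=m[y0:y1,x0:x1]
    v,u=np.nonzero(mm)
    w=(hsv[v,u,1].astype(float)*hsv[v,u,2])
    W=np.array([togauge(at_z(p,(a,b),z)) for a,b in zip(u,v)]); print(n,len(u),'mean',np.average(W,axis=0,weights=w),'min',W.min(0)[:2],'max',W.max(0)[:2])
    return W
blob('red',(172,120,60),(179,255,255),.022)
blob('yellow',(22,130,80),(35,255,255),.022)
blob('orange',(6,130,80),(20,255,255),.066)
for l in ['red_pointer','yellow_marker','grip_center']:
    for c,u,v in pin(p,l)[:1]: print(l,c,togauge(at_z(p,(u,v),.05 if l[0]=='g' else .022)))
E
python3 m.py
```

```text
[ 0.4569 -0.3656  0.1131] -5.628233538553043 0.03392780416256043 [0.2437 0.0962 0.2271] 17.55
wrist scraper_grip 0.71 308 232 depth [ 0.4525 -0.3622  0.0254]
wrist scraper_tip 0.98 309 34 depth [ 0.4641 -0.2527  0.0035]
side scraper_grip 0.56 219 402 depth [ 0.4578 -0.3731  0.0254]
side scraper_tip 0.84 232 347 depth [ 0.4642 -0.2547  0.0149]
red 11 mean [-0.0241 -0.0658  0.022 ] min [-0.0258 -0.0703] max [-0.0218 -0.0565]
yellow 46 mean [-0.0706 -0.0832  0.022 ] min [-0.0763 -0.0907] max [-0.0642 -0.0733]
orange 100 mean [-0.0351 -0.0005  0.066 ] min [-0.0416 -0.0137] max [-0.0293  0.0119]
red_pointer 0.42 [-0.0265 -0.072   0.022 ]
yellow_marker 0.58 [-0.0707 -0.0802  0.022 ]
grip_center 0.63 [-0.033   0.0018  0.05  ]
```

View pics/p2_wrist.png

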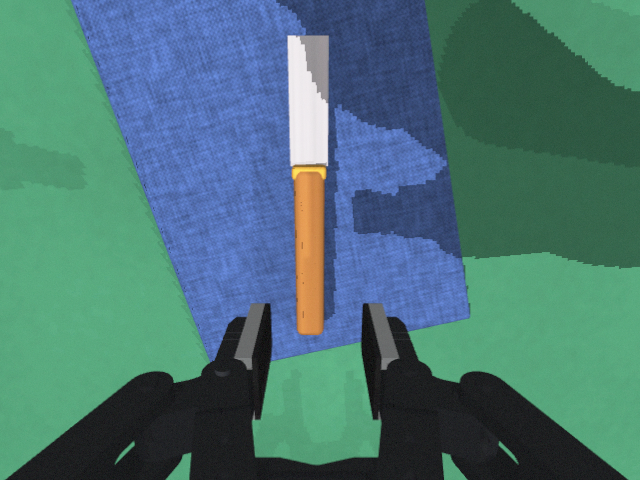

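View pics/mz.png

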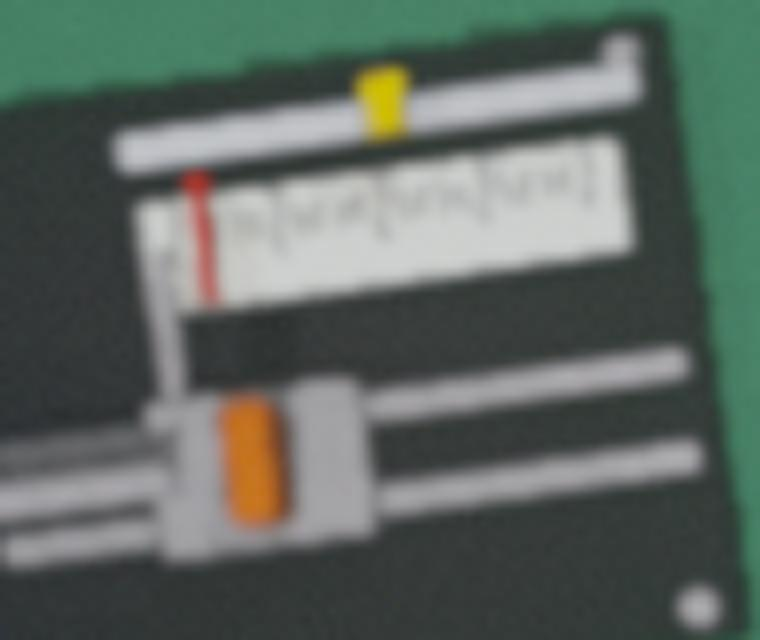

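```bash
python3 -c "
from h import *
o=r.get_obs();print(o['tcp_pos'],o['joints'],o['clock'],fromgauge([-.035,0,0]))"
```

```text
[ 0.4524923  -0.36281738  0.10561239] [ 0.78520963  0.47062022 -0.2790603   1.87048332  0.17049886  0.82510675
  0.32076944] 18.05 [0.48241802 0.06580887 0.        ]
```

>>> play_rows([
  [-0.1, 0.003, 0.03, 0.02, -0.15],
  [-0.1, 0.006, 0.07, 0.05, -0.3],
  [-0.1, 0.009, 0.115, 0.06, -0.45],
  [-0.1, 0.012, 0.16, 0.06, -0.6],
  [-0.1, 0.015, 0.205, 0.06, -0.75],
  [-0.1, 0.018, 0.25, 0.06, -0.9],
  [-0.1, 0.021, 0.295, 0.06, -1.05],
  [-0.1, 0.024, 0.34, 0.06, -1.2],
  [-0.1, 0.027, 0.385, 0.05, -1.35],
  [-0.1, 0.03, 0.4285, 0.04, -1.363],
])

```text
clock: 19.05
tcp_pos: [0.4828, 0.0584, 0.1484]
orientation: [1.133, 1.255, -1.132]
contact_force: [1.2, -0.4, 1.1]
grip_width: 0.0386
```

>>> play_rows([
  [-0.1, 0, 0, 0, 0],
  [-0.1, 0, 0, 0, 0],
  [-0.1, 0, 0, 0, 0],
])

```text
clock: 19.35
tcp_pos: [0.4823, 0.0562, 0.1481]
orientation: [1.127, 1.259, -1.128]
contact_force: [-0.0, 0.3, -0.1]
grip_width: 0.0384
```

```bash
cat > w.py <<'E'
from h import *
import sys
np.set_printoptions(precision=4,suppress=True)
o=r.get_obs(); R=cv2.Rodrigues(np.array(o['orientation'],float))[0]
print('tcp',o['tcp_pos'],'gauge',togauge(o['tcp_pos']),'jaw',np.degrees(np.arctan2(R[1,2],R[0,2])),o['grip_width'],o['contact_force'],o['clock'])
p=r.grab_frame('wrist'); cv2.imwrite(f'pics/{sys.argv[1]}.png',p['pixels'])
for l,z in [('red_pointer',.022),('yellow_marker',.022),('grip_center',.05)]:
    for c,u,v in pin(p,l)[:1]: print(l,c,round(u),round(v),togauge(at_z(p,(u,v),z,o)))
hsv=cv2.cvtColor(p['pixels'],cv2.COLOR_BGR2HSV)
for n,lo,hi,z in [('red',(172,150,60),(179,255,255),.022),('yellow',(22,150,80),(33,255,255),.022),('orange',(6,150,80),(20,255,255),.066)]:
    m=cv2.inRange(hsv,lo,hi)
    if lo[0]>=170: m|=cv2.inRange(hsv,(0,lo[1],lo[2]),(5,255,255))
    k,lab,st,_=cv2.connectedComponentsWithStats(m)
    if k<2: print(n,'none');continue
    i=1+np.argmax(st[1:,4]); v,u=np.nonzero(lab==i)
    W=np.array([togauge(at_z(p,(a,b),z,o)) for a,b in zip(u,v)])
    print(n,st[i],'x rng',np.percentile(W[:,0],[2,50,98]),'y rng',np.percentile(W[:,1],[2,50,98]))
E
python3 w.py q1
```

```text
tcp [0.4823 0.0562 0.1481] gauge [-0.0445  0.0011  0.1481] jaw -83.69433740806666 0.0383584735255882 [-0.0422  0.2643 -0.0796] 19.35
red_pointer 0.84 288 106 [-0.0273 -0.0732  0.022 ]
yellow_marker 0.79 364 91 [-0.0753 -0.082   0.022 ]
red [283 108   9  49 315] x rng [-0.0286 -0.0265 -0.0242] y rng [-0.0718 -0.0585 -0.0425]
yellow [295 218  12  38 423] x rng [-0.0382 -0.0346 -0.0304] y rng [0.001  0.0141 0.0272]
orange [291 199  21  59 637] x rng [-0.0416 -0.0365 -0.0304] y rng [-0.0231 -0.013   0.0113]
```

View pics/q1.png

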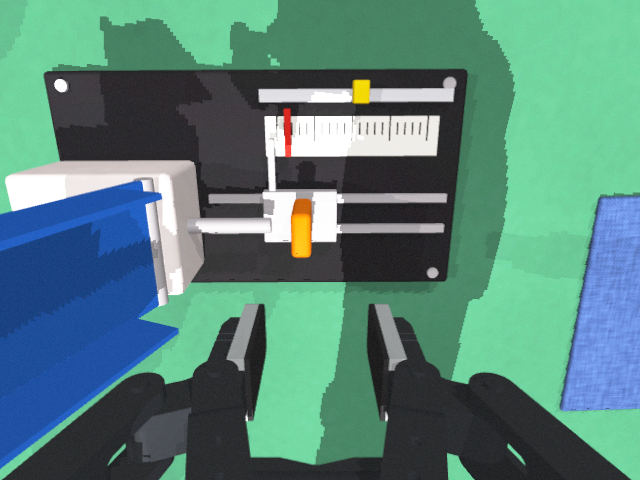

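>>> play_rows([
  [-0.1, 0, 0.005, 0, 0],
  [-0.1, 0, 0.0095, 0, 0],
  [-0.1, 0, 0.0095, -0.04, 0],
  [-0.1, 0, 0.0095, -0.07, 0],
  [-0.1, 0, 0.0095, -0.07, 0],
])

```text
clock: 20.05
tcp_pos: [0.4795, 0.0667, 0.0753]
orientation: [1.123, 1.264, -1.132]
contact_force: [-1.2, 0.9, 0.3]
grip_width: 0.0385
```

```bash
python3 w.py q2
```

```text
tcp [0.4795 0.0667 0.0753] gauge [-0.0338  0.0028  0.0753] jaw -83.62931120386166 0.038499916945625816 [-1.1587  0.9315  0.323 ] 20.05
red_pointer 0.81 302 109 [-0.0277 -0.0718  0.022 ]
yellow_marker 0.9 400 85 [-0.0729 -0.0827  0.022 ]
grip_center 0.58 320 271 [-0.036  -0.0017  0.05  ]
red [295 109  10  65 550] x rng [-0.0285 -0.0265 -0.0242] y rng [-0.0715 -0.0586 -0.0423]
yellow [387  70  27  33 822] x rng [-0.0783 -0.0728 -0.0672] y rng [-0.0891 -0.0822 -0.0752]
orange [ 306  229   28   86 1263] x rng [-0.0415 -0.0355 -0.0305] y rng [-0.0268 -0.016   0.011 ]
```

View pics/q2.png

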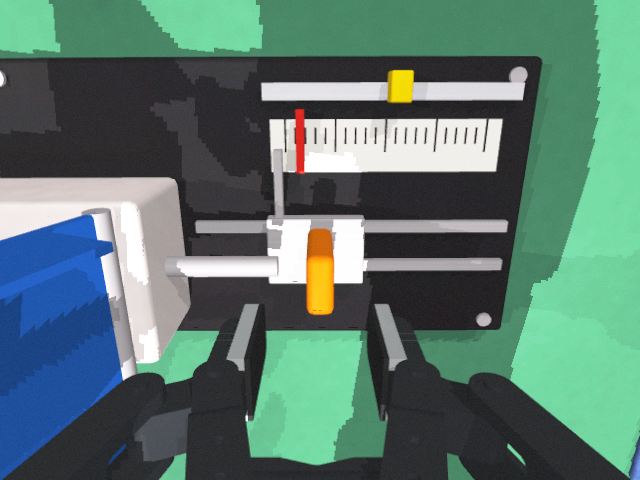

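>>> play_rows([
  [-0.1, 0.002, 0, -0.025, 0],
  [-0.1, 0.002, 0, -0.045, 0],
  [-0.1, 0.002, 0, -0.055, 0],
  [-0.1, 0.002, 0, -0.055, 0],
])

```text
clock: 20.65
tcp_pos: [0.4843, 0.067, 0.0232]
orientation: [1.127, 1.26, -1.128]
contact_force: [-1.2, -0.8, -0.5]
grip_width: 0.0384
```

```bash
python3 w.py q3
```

```text
tcp [0.4843 0.067  0.0232] gauge [-0.0341 -0.002   0.0232] jaw -83.67196663787757 0.038424387275613876 [-1.1868 -0.753  -0.4845] 20.65
red_pointer 0.84 296 127 [-0.0275 -0.0725  0.022 ]
yellow_marker 0.91 427 98 [-0.0731 -0.0826  0.022 ]
grip_center 0.74 322 344 [-0.0366 -0.0017  0.05  ]
red [287 128  14  84 939] x rng [-0.0285 -0.0264 -0.0243] y rng [-0.072  -0.0584 -0.0425]
yellow [ 407   78   38   44 1491] x rng [-0.0785 -0.0728 -0.067 ] y rng [-0.0888 -0.0822 -0.0751]
orange [ 301  281   39  126 3159] x rng [-0.0414 -0.0356 -0.0304] y rng [-0.032  -0.0165  0.0095]
```

View pics/q3.png

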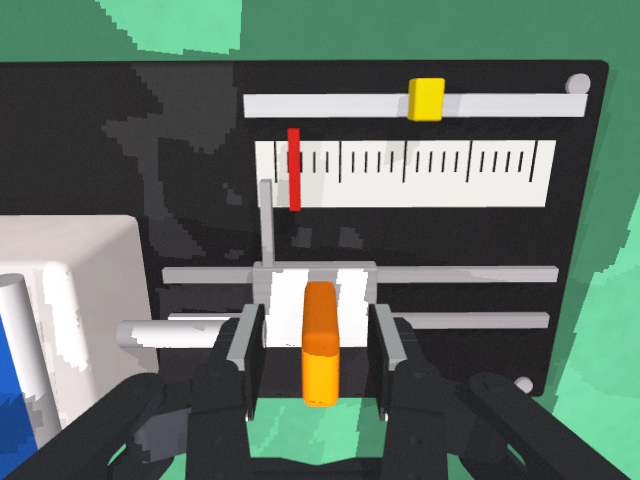

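>>> play_rows([
  [-1, 0, -0.001, -0.002, 0],
  [-1, 0, -0.001, -0.002, 0],
  [-1, 0, -0.001, -0.002, 0],
  [-1, 0, -0.001, -0.002, 0],
  [-1, 0, -0.001, -0.002, 0],
  [-1, 0, -0.001, -0.002, 0],
], force=60)

```text
clock: 21.45
tcp_pos: [0.4847, 0.0657, 0.0217]
orientation: [1.127, 1.259, -1.127]
contact_force: [-1.3, -0.8, 6.5]
grip_width: 0.0111
```

>>> play_rows([
  [-1, 0.0004, -0.004, 0, 0],
  [-1, 0.001, -0.009, 0, 0],
  [-1, 0.0015, -0.014, 0, 0],
  [-1, 0.002, -0.019, 0, 0],
  [-1, 0.0026, -0.024, 0, 0],
  [-1, 0.0031, -0.028, 0, 0],
  [-1, 0.0035, -0.032, 0, 0],
  [-1, 0.0039, -0.036, 0, 0],
  [-1, 0.0044, -0.04, 0, 0],
  [-1, 0.0044, -0.04, 0, 0],
])

```text
clock: 22.45
tcp_pos: [0.489, 0.0282, 0.0217]
orientation: [1.128, 1.261, -1.125]
contact_force: [-2.5, 5.9, 5.6]
grip_width: 0.011
```

```bash
python3 w.py q4
```

```text
tcp [0.489  0.0282 0.0217] gauge [-0.0731 -0.0024  0.0217] jaw -83.57890380600284 0.011015665452394892 [-2.5115  5.8946  5.6056] 22.45
red_pointer 0.7 269 130 [-0.057  -0.0722  0.022 ]
yellow_marker 0.62 314 98 [-0.0729 -0.0828  0.022 ]
grip_center 0.75 316 348 [-0.0736 -0.0016  0.05  ]
red [ 264  129   15   84 1035] x rng [-0.0595 -0.0573 -0.0551] y rng [-0.0721 -0.0587 -0.0428]
yellow [ 300   79   31   44 1269] x rng [-0.0777 -0.0731 -0.0682] y rng [-0.089  -0.0822 -0.0752]
orange [ 297  283   38  128 3886] x rng [-0.079  -0.0743 -0.0684] y rng [-0.0321 -0.0143  0.0094]
```

View pics/q4.png

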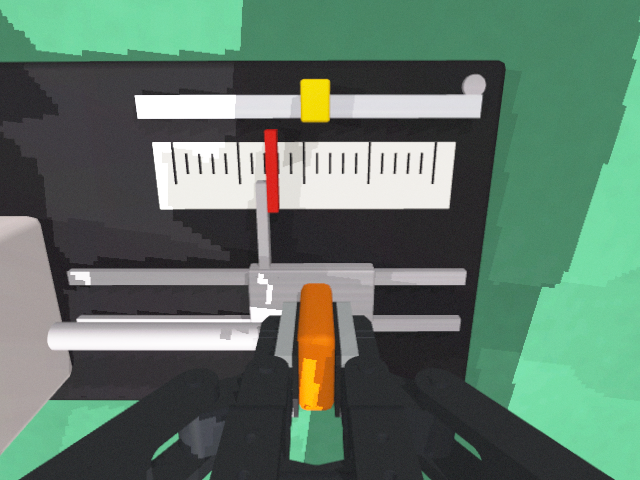

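>>> play_rows([
  [-1, 0.0004, -0.004, 0, 0],
  [-1, 0.0008, -0.007, 0, 0],
  [-1, 0.0011, -0.01, 0, 0],
  [-1, 0.0013, -0.0115, 0, 0],
  [-1, 0.0013, -0.0115, 0, 0],
  [-1, 0.0013, -0.0115, 0, 0],
])

```text
clock: 23.25
tcp_pos: [0.4903, 0.0173, 0.0217]
orientation: [1.128, 1.262, -1.124]
contact_force: [-3.1, 6.9, 6.0]
grip_width: 0.0112
```

```bash
python3 w.py q5; python3 w.py q5b | grep -E "red|yell|tcp"; python3 - <<'E'
from h import *
o=r.get_obs(); p=r.grab_frame('wrist'); im=p['pixels']
cv2.imwrite('pics/q5z.png',cv2.resize(im[60:240,220:380],None,fx=5,fy=3.3))
E
```

```text
tcp [0.4903 0.0173 0.0217] gauge [-0.084  -0.0025  0.0217] jaw -83.53804483044047 0.01121711398518932 [-3.1315  6.8564  5.9942] 23.25
red_pointer 0.6 271 132 [-0.0685 -0.0715  0.022 ]
yellow_marker 0.83 284 102 [-0.0734 -0.0818  0.022 ]
grip_center 0.56 315 349 [-0.0842 -0.0012  0.05  ]
red [264 129  15  84 987] x rng [-0.0702 -0.0681 -0.0661] y rng [-0.0722 -0.0584 -0.0429]
yellow [ 267   79   33   44 1320] x rng [-0.0781 -0.073  -0.068 ] y rng [-0.089  -0.0823 -0.0753]
orange [ 297  284   38  126 4389] x rng [-0.0899 -0.0847 -0.0794] y rng [-0.0321 -0.012   0.0094]
tcp [0.4902 0.0173 0.0217] gauge [-0.084  -0.0025  0.0217] jaw -83.53490508268519 0.011129300620164685 [-2.5301  7.3251  5.7451] 23.45
red_pointer 0.83 271 130 [-0.0684 -0.0722  0.022 ]
yellow_marker 0.71 284 101 [-0.0733 -0.0818  0.022 ]
red [263 129  16  84 988] x rng [-0.0702 -0.0681 -0.0661] y rng [-0.0721 -0.0583 -0.0428]
yellow [ 267   79   33   44 1324] x rng [-0.0781 -0.073  -0.068 ] y rng [-0.0889 -0.0823 -0.0752]
```

View pics/q5z.png

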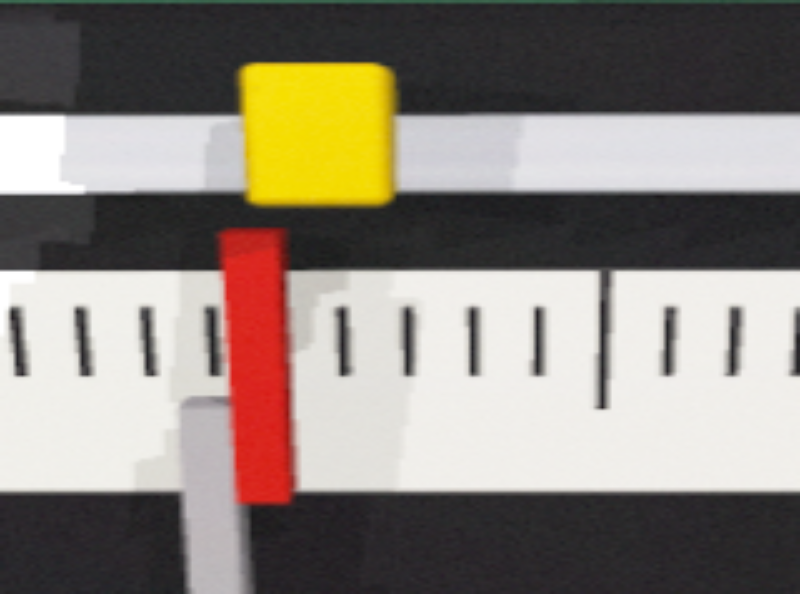

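>>> play_rows([
  [-1, 0.0002, -0.0015, 0, 0],
  [-1, 0.0003, -0.003, 0, 0],
  [-1, 0.0004, -0.004, 0, 0],
  [-1, 0.0004, -0.004, 0, 0],
  [-1, 0.0004, -0.004, 0, 0],
])

```text
clock: 24.2
tcp_pos: [0.4907, 0.0137, 0.0217]
orientation: [1.128, 1.262, -1.123]
contact_force: [-2.9, 6.9, 6.5]
grip_width: 0.011
```

```bash
cat > n.py <<'E'
from h import *
np.set_printoptions(precision=4,suppress=True)
for j in range(2):
    o=r.get_obs(); p=r.grab_frame('wrist'); im=p['pixels']; hsv=cv2.cvtColor(im,cv2.COLOR_BGR2HSV)
    for n,lo,hi in [('red',(172,150,60),(179,255,255)),('yellow',(22,150,80),(33,255,255))]:
        m=cv2.inRange(hsv,lo,hi)
        if lo[0]>=170: m|=cv2.inRange(hsv,(0,lo[1],lo[2]),(5,255,255))
        k,lab,st,_=cv2.connectedComponentsWithStats(m); i=1+np.argmax(st[1:,4]); v,u=np.nonzero(lab==i)
        D=np.array([togauge(depth_pt(p,(a,b),o)) for a,b in zip(u,v)])
        out=[]
        for z in (.020,.022,.025):
            W=np.array([togauge(at_z(p,(a,b),z,o)) for a,b in zip(u,v)]); out.append((round(W[:,0].mean(),4),round((np.percentile(W[:,0],1)+np.percentile(W[:,0],99))/2,4)))
        print(n,'depth z',np.percentile(D[:,2],[5,50,95]),out)
cv2.imwrite('pics/nz.png',cv2.resize(im[60:240,220:380],None,fx=5,fy=3.3))
print(togauge(o['tcp_pos']),o['contact_force'],o['clock'])
E
python3 n.py
```

```text
red depth z [0.0177 0.0215 0.0226] [(np.float64(-0.0716), np.float64(-0.0717)), (np.float64(-0.0718), np.float64(-0.0719)), (np.float64(-0.0722), np.float64(-0.0722))]
yellow depth z [0.0227 0.0254 0.0266] [(np.float64(-0.0728), np.float64(-0.0729)), (np.float64(-0.073), np.float64(-0.0731)), (np.float64(-0.0733), np.float64(-0.0734))]
red depth z [0.0177 0.0215 0.0226] [(np.float64(-0.0716), np.float64(-0.0717)), (np.float64(-0.0718), np.float64(-0.0719)), (np.float64(-0.0722), np.float64(-0.0722))]
yellow depth z [0.0227 0.0254 0.0266] [(np.float64(-0.0729), np.float64(-0.0729)), (np.float64(-0.0731), np.float64(-0.0731)), (np.float64(-0.0734), np.float64(-0.0734))]
[-0.0877 -0.0025  0.0217] [-2.8458  7.2318  6.0727] 24.25
```

View pics/nz.png

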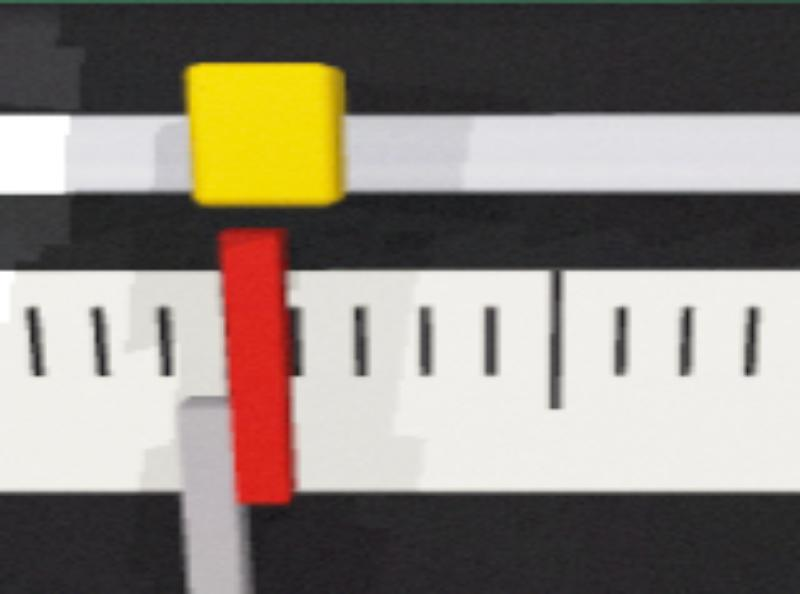

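>>> play_rows([
  [-1, 0.0001, -0.0007, 0, 0],
  [-1, 0.0001, -0.0013, 0, 0],
  [-1, 0.0001, -0.0013, 0, 0],
  [-1, 0.0001, -0.0013, 0, 0],
])

```text
clock: 24.7
tcp_pos: [0.4908, 0.0125, 0.0217]
orientation: [1.128, 1.262, -1.123]
contact_force: [-2.5, 8.5, 5.5]
grip_width: 0.0111
```

```bash
python3 n.py; python3 m.py
```

```text
red depth z [0.0192 0.0215 0.0226] [(np.float64(-0.0727), np.float64(-0.0727)), (np.float64(-0.0729), np.float64(-0.0729)), (np.float64(-0.0733), np.float64(-0.0732))]
yellow depth z [0.0218 0.0254 0.0266] [(np.float64(-0.0728), np.float64(-0.0729)), (np.float64(-0.073), np.float64(-0.0731)), (np.float64(-0.0734), np.float64(-0.0734))]
red depth z [0.0191 0.0215 0.0226] [(np.float64(-0.0727), np.float64(-0.0727)), (np.float64(-0.0729), np.float64(-0.0729)), (np.float64(-0.0733), np.float64(-0.0732))]
yellow depth z [0.0219 0.0254 0.0266] [(np.float64(-0.0728), np.float64(-0.0728)), (np.float64(-0.073), np.float64(-0.073)), (np.float64(-0.0733), np.float64(-0.0734))]
[-0.0889 -0.0025  0.0217] [-2.7794  9.0527  4.5134] 24.75Traceback (most recent call last):
  File "m.py", line 16, in <module>
    blob('red',(172,120,60),(179,255,255),.022)
    ~~~~^^^^^^^^^^^^^^^^^^^^^^^^^^^^^^^^^^^^^^^
  File "m.py", line 14, in blob
    W=np.array([togauge(at_z(p,(a,b),z)) for a,b in zip(u,v)]); print(n,len(u),'mean',np.average(W,axis=0,weights=w),'min',W.min(0)[:2],'max',W.max(0)[:2])
                                                                                      ~~~~~~~~~~^^^^^^^^^^^^^^^^^^^^
    raise ZeroDivisionError(
        "Weights sum to zero, can't be normalized")
ZeroDivisionError: Weights sum to zero, can't be normalized
```

View pics/nz.png

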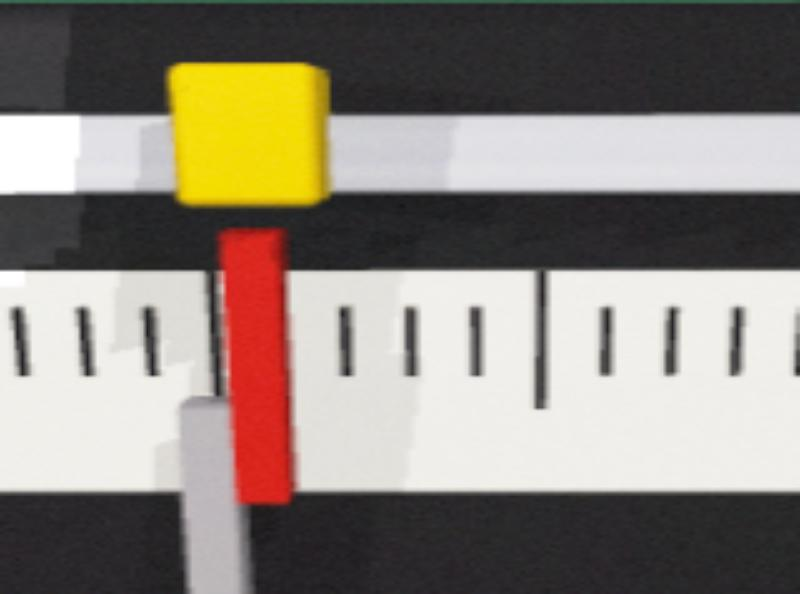

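>>> play_rows([
  [-1, -0.0004, 0.004, 0, 0],
  [-1, -0.0009, 0.008, 0, 0],
  [-1, -0.0013, 0.012, 0, 0],
  [-1, -0.0018, 0.016, 0, 0],
  [-1, -0.0022, 0.02, 0, 0],
  [-1, -0.0026, 0.024, 0, 0],
  [-1, -0.0031, 0.028, 0, 0],
  [-1, -0.0035, 0.032, 0, 0],
  [-1, -0.004, 0.036, 0, 0],
  [-1, -0.0044, 0.04, 0, 0],
])

```text
clock: 25.85
tcp_pos: [0.4864, 0.0512, 0.0217]
orientation: [1.128, 1.261, -1.125]
contact_force: [-2.2, 4.3, 5.9]
grip_width: 0.011
```

>>> play_rows([
  [-1, -0.0004, 0.004, 0, 0],
  [-1, -0.0009, 0.008, 0, 0],
  [-1, -0.0012, 0.011, 0, 0],
  [-1, -0.0015, 0.014, 0, 0],
  [-1, -0.0017, 0.016, 0, 0],
  [-1, -0.0018, 0.017, 0, 0],
  [-1, -0.0018, 0.017, 0, 0],
  [-1, -0.0018, 0.017, 0, 0],
])

```text
clock: 26.65
tcp_pos: [0.4847, 0.0658, 0.0217]
orientation: [1.127, 1.259, -1.128]
contact_force: [-1.2, -1.5, 5.8]
grip_width: 0.0112
```

```bash
python3 w.py q7
```

```text
tcp [0.4847 0.0658 0.0217] gauge [-0.0353 -0.0022  0.0217] jaw -83.68172977972169 0.011246629888671847 [-1.1663 -1.4657  5.8372] 26.65
red_pointer 0.89 422 129 [-0.0731 -0.0724  0.022 ]
yellow_marker 0.65 421 98 [-0.0719 -0.0828  0.022 ]
grip_center 0.82 316 349 [-0.0356 -0.0009  0.05  ]
red [ 406  128   20   85 1200] x rng [-0.0743 -0.0718 -0.0693] y rng [-0.072  -0.0582 -0.0428]
yellow [ 405   78   38   45 1511] x rng [-0.0785 -0.0728 -0.067 ] y rng [-0.0889 -0.0824 -0.0751]
orange [ 298  283   38  127 3573] x rng [-0.0412 -0.0364 -0.0305] y rng [-0.0322 -0.0155  0.0096]
```

View pics/q7.png

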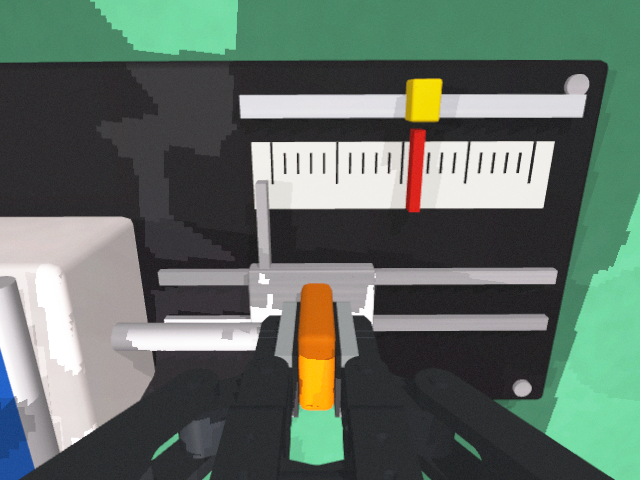

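>>> play_rows([
  [-0.5, 0, 0, 0, 0],
  [-0.2, 0, 0, 0, 0],
  [-0.2, 0, 0, 0, 0],
  [-0.2, 0, 0, 0, 0],
  [-0.2, 0, 0, 0.03, 0],
  [-0.2, 0, 0, 0.07, 0],
  [-0.2, 0.002, -0.019, 0.08, 0],
  [-0.2, 0.004, -0.037, 0.08, 0],
  [-0.2, 0.004, -0.037, 0.08, 0],
  [-0.2, 0.004, -0.037, 0.08, 0],
])

```text
clock: 27.85
tcp_pos: [0.4881, 0.0293, 0.1011]
orientation: [1.128, 1.259, -1.128]
contact_force: [-0.4, -0.1, -0.6]
grip_width: 0.0342
```

>>> play_rows([
  [-0.2, 0, 0, 0, 0],
  [-0.2, 0, 0, 0, 0],
])

```text
clock: 28.05
tcp_pos: [0.4881, 0.0302, 0.1009]
orientation: [1.126, 1.261, -1.127]
contact_force: [-0.4, 1.0, 0.1]
grip_width: 0.0341
```

```bash
python3 n.py; python3 w.py q8; python3 - <<'E'
from h import *
im=cv2.imread('pics/q8.png'); cv2.imwrite('pics/q8z.png',cv2.resize(im[50:200,240:400],None,fx=5,fy=4))
E
```

```text
red depth z [0.0179 0.0215 0.0227] [(np.float64(-0.0727), np.float64(-0.0725)), (np.float64(-0.0727), np.float64(-0.0724)), (np.float64(-0.0726), np.float64(-0.0724))]
yellow depth z [0.0646 0.0657 0.0666] [(np.float64(-0.0277), np.float64(-0.0277)), (np.float64(-0.0281), np.float64(-0.0281)), (np.float64(-0.0287), np.float64(-0.0286))]
red depth z [0.0171 0.0215 0.0228] [(np.float64(-0.0726), np.float64(-0.0726)), (np.float64(-0.0726), np.float64(-0.0726)), (np.float64(-0.0726), np.float64(-0.0726))]
yellow depth z [0.0646 0.0655 0.0666] [(np.float64(-0.0277), np.float64(-0.0277)), (np.float64(-0.0281), np.float64(-0.0281)), (np.float64(-0.0287), np.float64(-0.0287))]
[-0.0712 -0.0018  0.1009] [-0.87    0.4972 -0.3728] 28.1
tcp [0.4882 0.0299 0.101 ] gauge [-0.0713 -0.0018  0.101 ] jaw -83.60254070375959 0.034265729127776465 [ 0.3725  0.1538 -0.8304] 28.15
red_pointer 0.82 321 117 [-0.0745 -0.0717  0.022 ]
yellow_marker 0.61 319 95 [-0.0734 -0.0828  0.022 ]
grip_center 0.68 246 261 [-0.0353 -0.0008  0.05  ]
red [314 116   8  58 366] x rng [-0.0743 -0.0727 -0.0706] y rng [-0.0719 -0.0584 -0.0427]
yellow [235 251  17  45 620] x rng [-0.0322 -0.0281 -0.0239] y rng [0.0046 0.0177 0.0319]
orange [ 230  223   34   75 1358] x rng [-0.0464 -0.0413 -0.031 ] y rng [-0.0256 -0.0136  0.0111]
```

View pics/q8z.png

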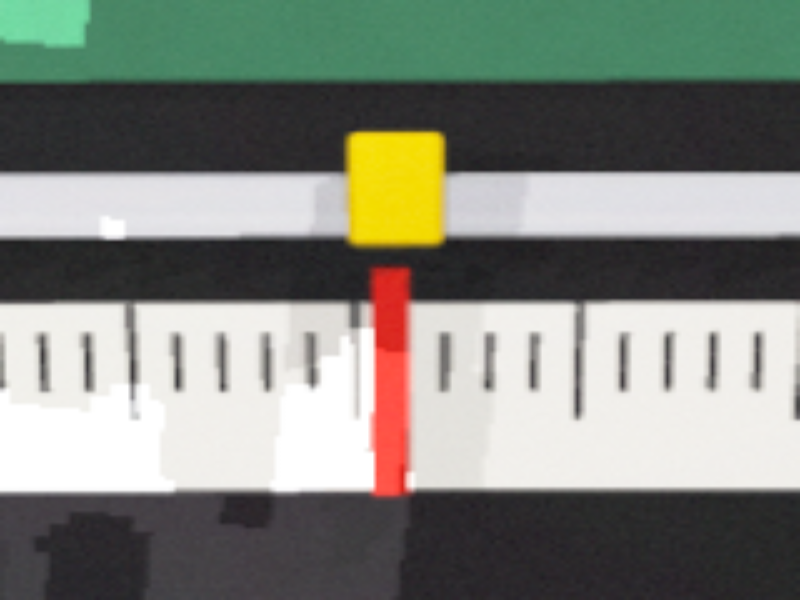

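View pics/q8.png

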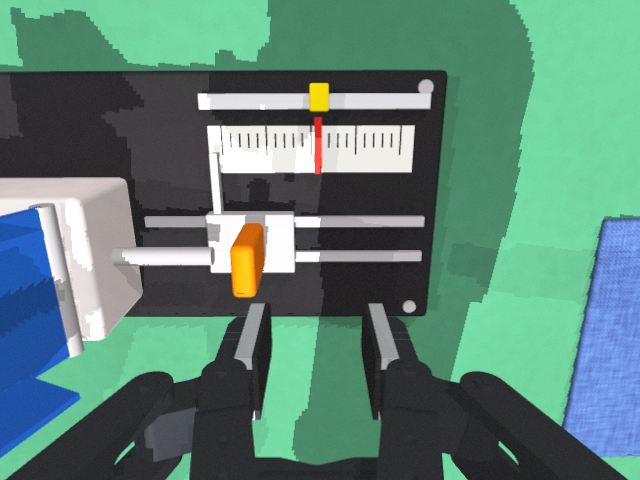

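>>> play_rows([
  [-0.2, 0.002, -0.02, 0.04, 0],
  [-0.2, 0.004, -0.06, 0.08, 0],
  [-0.2, 0.004, -0.1, 0.1, 0],
  [-0.2, 0.004, -0.15, 0.1, 0],
  [-0.2, 0.004, -0.2, 0.1, 0],
  [-0.2, 0, -0.25, 0.1, 0],
  [-0.2, 0, -0.3, 0.1, 0],
  [-0.2, 0, -0.35, 0.1, 0],
  [-0.2, 0, -0.4, 0.1, 0],
  [-0.2, 0, -0.4, 0.1, 0],
])

```text
clock: 29.35
tcp_pos: [0.4856, -0.3793, 0.201]
orientation: [1.131, 1.253, -1.138]
contact_force: [-1.1, -0.1, 0.7]
grip_width: 0.0344
```

>>> play_rows([
  [-0.2, 0, -0.05, 0, 0],
  [-0.2, 0, -0.1, 0, 0],
  [-0.2, 0, -0.15, 0, 0],
  [-0.2, 0, -0.2, 0, 0],
  [-0.2, 0, -0.2, 0, 0],
])

```text
clock: 29.85
tcp_pos: [0.4842, -0.5782, 0.1996]
orientation: [1.129, 1.256, -1.138]
contact_force: [-0.6, -1.1, -0.4]
grip_width: 0.0339
```

```bash
python3 m.py; python3 f.py z side top
```

```text
red 18 mean [-0.0704 -0.063   0.022 ] min [-0.0721 -0.0714] max [-0.0678 -0.0464]
yellow 44 mean [-0.0706 -0.0834  0.022 ] min [-0.0761 -0.091 ] max [-0.0642 -0.0736]
orange 101 mean [-0.0355 -0.0012  0.066 ] min [-0.0753 -0.0678] max [-0.0295  0.0119]
red_pointer 0.57 [-0.0753 -0.0769  0.022 ]
yellow_marker 0.62 [-0.0694 -0.081   0.022 ]
grip_center 0.73 [-0.0248 -0.0001  0.05  ]
[ 0.4894 -0.569   0.2009] -83.5681167545948 0.034394055235825546 [ 1.229   0.0501 -0.1945] 30.05
side scraper_grip 0.84 218 404 depth [ 0.5081 -0.6197  0.2841]
top scraper_grip 0.58 495 337 depth [ 0.451  -0.3589  0.0261]
top scraper_tip 0.92 437 331 depth [ 0.467  -0.2538  0.007 ]
```

View pics/mz.png

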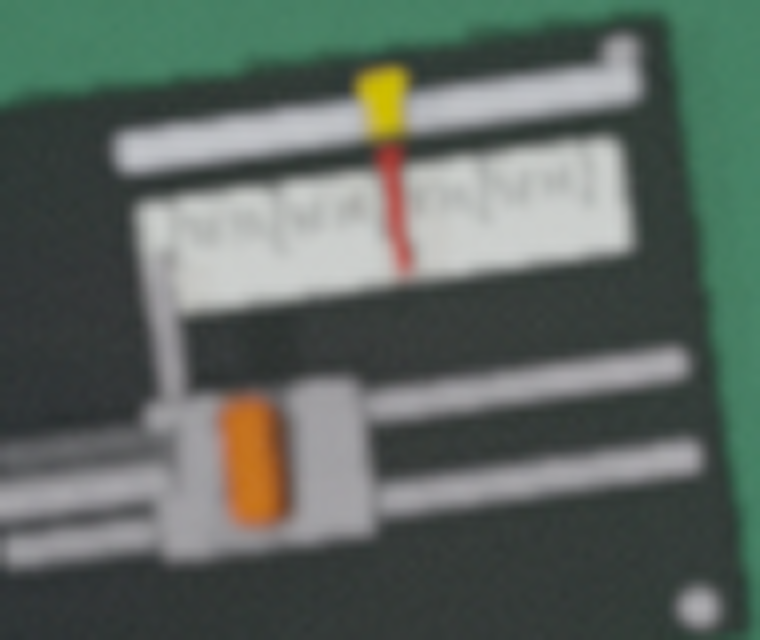

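View pics/z_side.png

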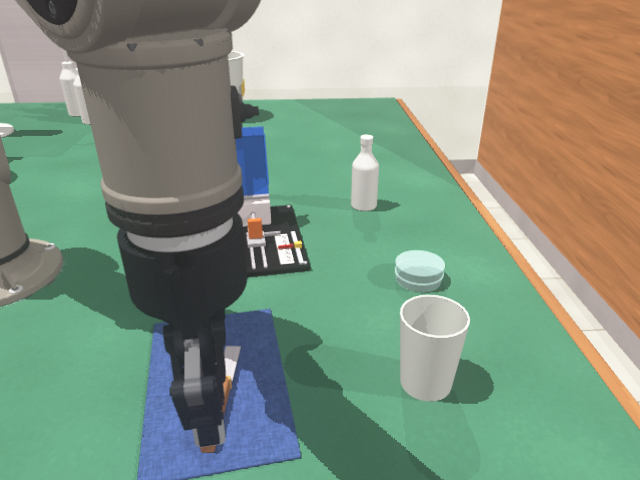

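View pics/z_top.png

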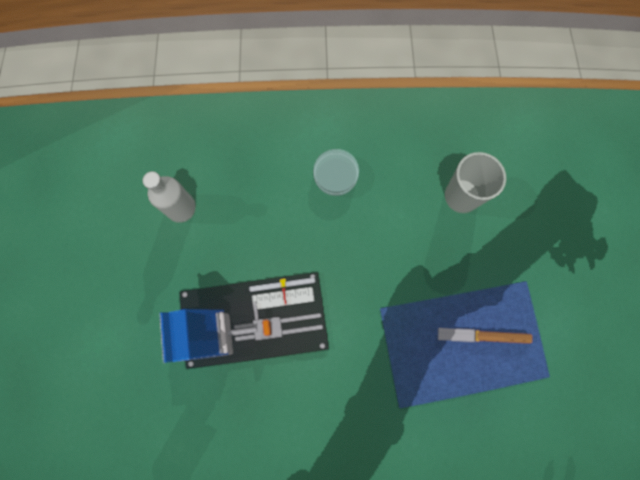

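```bash
python3 -c "
from bench import r
print(r.hand_in())"
```

```text
the job is handed in; nothing more can be done
None
```

I levered the cover up with the scraper blade, pulled the grip until the pointer reached the marker, eased it home and handed the job in at about 30 s on the clock. No verdict was reported.

- **Cover:** I lifted it by the pry lip and pushed it back with the blade only. From depth readings it stood open at about 1.94 rad, past upright, and it still looked open in the last views.
- **Scraper:** It lies flat on the blue pad, about where it started. My first attempt to grasp it closed on nothing: the fingertips measured about 12 mm behind the reported TCP, not 8 mm ahead. I went lower and the second grasp held.
- **Pointer:** It stands opposite the marker, but the checks differ a little.
  - **Close-up before the return:** within about 0.2 mm.
  - **Wrist camera straight overhead, after release:** about 0.5 mm short of the marker's centre.
  - **Final top view:** within about 0.2 mm.
  - I left it there because pulling again could have gone too far.
- **Grip:** I eased it home while holding it, over about 1.9 s, and then released it. It measured at x about -35 mm, the home position.
- **Everything else:** The marker measured the same in the top view before and after. The beaker, dishes and wash bottle show in the same places in the top picture. The arm is clear of everything.

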